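Stir ceramic pins through a grading screen under the label-roll bar

ROBOT

A 7-joint arm with a two-finger parallel gripper is mounted at the origin on the work surface. World frame = base frame: x ahead of the robot, y to its left, z up, the work surface at z = 0. Lengths are in m, angles in rad, forces in N, time in s.
With the tool pointing down it reaches from about 0.425 to 0.875 m from the base axis. Payload 9.9 kg.
Tool frame: the origin (TCP) lies midway between the tips of the shut fingers; the grasp point (between the pads) lies 19 mm behind it (manip.grip_point_offset is the distance from the TCP to the grasp point, in m); z points along the fingers, x is the direction in which the jaws open and shut, and the axes are right-handed (so a half turn about z gives the same grasp; the last joint's range is limited). The gripper opens to 85 mm and grips with 20 to 120 N. Pads are 22 mm wide; open, the fingers measure 114 mm over their backs; the gripper's body (76 mm by 85 mm) begins 54 mm behind the grasp point. The pads swing forward as they close: fully open they stand 13 mm farther back than shut.
Start: joints at [-1.287, 0.576, 0.025, 1.437, -0.015, 1.129, -0.057], TCP at [0.243, 0.63, 0.231] pointing down, gripper open.
Joint ranges: [-2.76, 2.76], [-0.34, 2.15], [-1.52, 1.57], [0.19, 2.46], [-1.09, 4.23], [0.17, 1.99], [-2.82, 2.82]. Speed limits (rad/s): [2.22, 2.22, 3.01, 3.01, 3.14, 3.14, 3.14].

INTERFACE

Orientations are given as a rotation vector (axis times angle).
In Python, from bench import telemetry, vision, order, spotter, manip gives the robot as it stands. The module is installed in compiled form; this text tells all that it offers.
- The arm moves only by the shell command python3 -m inch 'ROWS' [FORCE]. ROWS is a JSON object of lists of equal length, an entry for each row: "linear": the shift along the tool's x, y, z in cm, a list of three; "roll": the turn about the tool's z in rad; "jaw": the opening, from 0 (shut) to 1 (fully open). In form: {"linear": [[x, y, z], ...], "roll": [roll, ...], "jaw": [jaw, ...]}. A call has 1 to 8 rows; each row is the pose to reach, as a shift and turn from the pose measured when the call began, along the tool's axes at that moment; what a row does not reach only later rows make up. A row lasts 1/12 s, in which the tool goes at most 41.7 mm and 7.16 degrees, less where a joint would pass 70% of its speed; a pose out of reach is approached as far as the arm can. A call with a gripper value outside its range is refused whole. The fingers move at their own pace and stop on an object; FORCE is the grip in N (left out, the last holds). Time passes only in rows, so rows that repeat a pose let the fingers close. It gives the time, the measured TCP pose, the force and the opening at its end, in the units of the state.
- telemetry.get_state(): the state, without advancing time (a new reading comes with each control period).
- vision.snapshot(name): name is "scene" or "top"; returns a dict with "pixels" (480x640x3 uint8, red, green, blue), "camera_matrix" (3x3 intrinsics, pixels), "R" (3x3) and "t" (3): a world point X has camera coordinates R X + t. Camera axes: x right, y down, z forward; pixel columns grow to the right and rows downward; lengths in m; the calibration is good to about 2 mm. A picture is of the moment at which its call begins. There is no depth.
- order.finish_job(): hands the job in, once; it reports no verdict.
Trained networks look in the newest picture that a camera, given by its name, has taken for a name from the list of things; names that differ only in an ending like _2 or _b are one class to them, and where a whole thing is asked for, a point or a joint stands for the part that bears it (a point fixed in the world has none). Each returns a list of dicts, best first, with "p" (0 to 1); they miss things now and then, are a little off and sometimes report something else, mostly with a low value. They report only what shows in the picture. A call takes as long as a camera call. They do not tell look-alikes from the thing itself.
- spotter.spot_in(query, camera): "point" ([x, y, z] in m, in world coordinates, good to about 4 mm: the middle of the surface that is visible of it).
- spotter.outline_of(query, camera): "pixels" (480x640 bool, what is visible of it).
The state is a dict: "time_s": time; "q": joint angles; "joint_velocities": joint speeds; "joint_torque": joint torques, N m; "ee_pos": TCP position; "eef_rot": TCP orientation; "force": force on the tool from outside, world axes, zero at the start; "moment": the same for the moment, N m; "gripper_width": finger opening in m.
Only numpy, scipy, OpenCV 4.12 (cv2) and the standard library are available. Lean on these libraries where they do the work, as an engineer would, in place of code of your own. Each camera call takes 0.05 s, during which the arm holds its last target.

TASK

Screen the media sample before it is bagged: take the wooden paddle from the canister, reach in under the label-roll bar, feel your way down between the ceramic pieces to the slotted screen and stir gently until all five pins have dropped through into the receiver; the four balls stay on the screen. Then lower the paddle back into the canister until it stands on the bottom, and only then let go. Touch the pieces with nothing but the paddle, spill none, and do not bump the bar or disturb the other things.

Things in the scene. Friction and masses are not known exactly. Their poses are not given: they have to be found in the camera images.
- screen: Round steel grading screen, fixed: flared pan on a receiver, rim 100 mm above the bench (inside radius 102 mm). Origin at the centre of its underside, z up. Screen face at 56 mm (inside radius 74 mm): four bars 6 mm wide, 6 mm thick along its x, slots 26 mm wide between them and one 23 mm wide beside each outer one (middles at y = 0, +-32, +-62 mm). Receiver floor 46 mm below the bars.
- screen_top (a point): Centre of the screen's upper face, 56 mm above the bench; axes as the screen's.
- canister: Straight round metal canister, open on top, fixed, in which the paddle leans: inner radius 42 mm, wall 3 mm, 90 mm high. Origin at the centre of its underside. At the start the paddle's foot stands in the bottom corner on its +x side (away from the robot) and the handle leans on the rim on its -x side.
- canister_floor (a point): Centre of the canister's inner floor, 5 mm above its underside; axes as the canister's.
- paddle_grip (a point): Grip place of the wooden paddle (180 mm, 0.1 kg): on its axis, 150 mm from the foot, 30 mm from the top end. z runs along the paddle from foot to handle end; the handle, from 74 mm above the foot up, is 22 mm square, with a grey rubber sleeve on its upper 60 mm. It starts leaning 36 degrees from vertical, handle towards the robot within 30 degrees, its y level and its x in the plane of the lean. It can pivot if held lightly.
- paddle_foot (a point): Middle of the foot of the paddle, the lower end of its flat blade: 34 mm wide along x with a half-round end (radius 17 mm), 9 mm thick along y, 64 mm long. Axes as for paddle_grip.
- rollstand: Label-roll stand, black, fixed: bar 24 mm thick along its y, axis 300 mm above the bench, 35 to 65 mm beyond the centres of screen and canister; leaning 26 degrees towards the robot a hand clears it. Origin on the bench below the bar's middle, x away from the robot. Uprights at y +-400 mm; rolls 100 mm across on the bar at y 270 to 330 and -290 to -340 mm.
- tapegun: Hand tape dispenser with a roll, about 200 mm long and 100 mm high, loose on the bench; leave alone.
- tapemeasure: Tape measure, a black case 74 x 36 x 68 mm, loose on the bench; leave alone.
- ball0_center (a point): Centre of one of the four balls of grey ceramic polishing media, 36 mm across, 60 g, smooth. Too big for the slots; it sits in a slot between two bars, its centre 12 mm above the screen's face, and must stay on the screen.
- ball1_center (a point): Centre of one of the four balls of grey ceramic polishing media, 36 mm across, 60 g, smooth. Too big for the slots; it sits in a slot between two bars, its centre 12 mm above the screen's face, and must stay on the screen.
- ball2_center (a point): Centre of one of the four balls of grey ceramic polishing media, 36 mm across, 60 g, smooth. Too big for the slots; it sits in a slot between two bars, its centre 12 mm above the screen's face, and must stay on the screen.
- ball3_center (a point): Centre of one of the four balls of grey ceramic polishing media, 36 mm across, 60 g, smooth. Too big for the slots; it sits in a slot between two bars, its centre 12 mm above the screen's face, and must stay on the screen.
- pin0_center (a point): Centre of one of the five pins (short rods) of the same grey ceramic, 14 mm across and 33 mm long along its own x axis, 12 g, smooth. It starts lying across two bars; turned or pushed off them it drops through a slot into the receiver (its centre then lies below the bars). Pins tend to gather along the wall.
- pin1_center (a point): Centre of one of the five pins (short rods) of the same grey ceramic, 14 mm across and 33 mm long along its own x axis, 12 g, smooth. It starts lying across two bars; turned or pushed off them it drops through a slot into the receiver (its centre then lies below the bars). Pins tend to gather along the wall.
- pin2_center (a point): Centre of one of the five pins (short rods) of the same grey ceramic, 14 mm across and 33 mm long along its own x axis, 12 g, smooth. It starts lying across two bars; turned or pushed off them it drops through a slot into the receiver (its centre then lies below the bars). Pins tend to gather along the wall.
- pin3_center (a point): Centre of one of the five pins (short rods) of the same grey ceramic, 14 mm across and 33 mm long along its own x axis, 12 g, smooth. It starts lying across two bars; turned or pushed off them it drops through a slot into the receiver (its centre then lies below the bars). Pins tend to gather along the wall.
- pin4_center (a point): Centre of one of the five pins (short rods) of the same grey ceramic, 14 mm across and 33 mm long along its own x axis, 12 g, smooth. It starts lying across two bars; turned or pushed off them it drops through a slot into the receiver (its centre then lies below the bars). Pins tend to gather along the wall.
Not all that is in view belongs to the job. Leave any orange or pink look-alike of the part that bears ball1_center alone.

How it is judged:
On the way, in this order (a step that is already met when the one before it is completed fails the run):
1. the paddle's foot is down at the screen, among the pieces (within 12 mm of its face) (horizontal distance between paddle_foot and screen_top below 0.08 m and z of paddle_foot in the frame of screen_top below 0.012 m), for 0.1 s.
2. with the paddle still in the pan, all five pins have dropped through the screen (z of each of pin0_center, pin1_center, pin2_center, pin3_center, pin4_center in the frame of screen below 0.046 m and horizontal distance between paddle_foot and screen_top below 0.1 m and z of paddle_foot in the frame of screen_top below 0.06 m), for 0.1 s.
3. the paddle's foot is lowered to the canister's floor (within 12 mm) while still held (horizontal distance between paddle_foot and canister_floor below 0.045 m and z of paddle_foot in the frame of canister_floor below 0.012 m and contact force between the fingers and paddle above 1 N), for 0.05 s.
At the end, for the whole second after the job is handed in: All five pins lie in the receiver, their centres below the bars; the four balls lie on the screen inside the pan; the paddle stands released and at rest in the canister, its foot on the floor (within 15 mm), leaning at most 46 degrees (z of each of pin0_center, pin1_center, pin2_center, pin3_center, pin4_center in the frame of screen below 0.046 m and horizontal distance between each of ball0_center, ball1_center, ball2_center, ball3_center, pin0_center, pin1_center, pin2_center, pin3_center, pin4_center and screen_top below 0.1 m and z of ball0_center in the frame of screen between 0.06 and 0.1 m and z of ball1_center in the frame of screen between 0.06 and 0.1 m and z of ball2_center in the frame of screen between 0.06 and 0.1 m and z of ball3_center in the frame of screen between 0.06 and 0.1 m and horizontal distance between paddle_foot and canister_floor below 0.045 m and z of paddle_foot in the frame of canister_floor below 0.015 m and angle between paddle_foot's own z axis and vertical below 0.8 rad and linear speed of paddle below 0.02 m/s); the robot touches nothing.
It fails at once if the fingers or the arm push the pieces (over 0.5 N) (contact force between any of the fingers, the arm and ball0 above 0.5 N or contact force between any of the fingers, the arm and ball1 above 0.5 N or contact force between any of the fingers, the arm and ball2 above 0.5 N or contact force between any of the fingers, the arm and ball3 above 0.5 N or contact force between any of the fingers, the arm and pin0 above 0.5 N or contact force between any of the fingers, the arm and pin1 above 0.5 N or contact force between any of the fingers, the arm and pin2 above 0.5 N or contact force between any of the fingers, the arm and pin3 above 0.5 N or contact force between any of the fingers, the arm and pin4 above 0.5 N).
It fails at once if the paddle is rammed into the pan or a piece (over 60 N) (contact force between paddle and ball0 above 60 N or contact force between paddle and ball1 above 60 N or contact force between paddle and ball2 above 60 N or contact force between paddle and ball3 above 60 N or contact force between paddle and pin0 above 60 N or contact force between paddle and pin1 above 60 N or contact force between paddle and pin2 above 60 N or contact force between paddle and pin3 above 60 N or contact force between paddle and pin4 above 60 N or contact force between paddle and screen above 60 N).
It fails at once if a piece leaves the pan (horizontal distance between any of ball0_center, ball1_center, ball2_center, ball3_center, pin0_center, pin1_center, pin2_center, pin3_center, pin4_center and screen_top above 0.11 m).
It fails at once if the bar or its stand is bumped (over 4 N) (contact force between anything else and rollstand above 4 N).
It fails at once if the tape gun or tape measure is moved over 15 mm (distance of any of tapegun, tapemeasure from where it was at the start of the episode above 0.015 m).
It also fails if it takes over 72 s, if anything falls off the work surface, if the arm or the gripper's body presses on something with over 40 N, if the wrist force passes 120 N, or if a joint passes its speed limit or range.

## Working session

There is one attempt and no reset: what is moved stays moved. The work goes in short steps, Python scripts to look and compute and a shell command to move; the robot and the scene stay as the last step left them, time stands still between calls to the robot, and variables do not carry over. Pictures are saved under pics/ and viewed, and the job is handed in when it is done.

```bash
mkdir -p pics; ls
python3 - <<'E'
from bench import telemetry, vision, order, spotter, manip
import cv2, numpy as np
print(telemetry.get_state()); print(manip.grip_point_offset, dir(manip))
for c in ["scene","top"]:
    s=vision.snapshot(c); cv2.imwrite(f"pics/{c}0.png",s["pixels"][:,:,::-1])
    print(c,np.round(s["camera_matrix"],1).tolist(),np.round(s["R"],3).tolist(),np.round(s["t"],3).tolist())
    for n in ["screen","canister","paddle_grip","rollstand","tapegun","tapemeasure","ball1_center","pin0_center","paddle_foot","screen_top","canister_floor"]:
        try: print(n,[(np.round(d["point"],3).tolist(),round(d["p"],2)) for d in spotter.spot_in(n,c)])
        except Exception as e: print(n,e)
E
```

```text
pics
{'time_s': 0.0, 'q': array([-1.28679611,  0.57649799,  0.02483533,  1.43791901, -0.01500832,
        1.1289909 , -0.05649551]), 'joint_velocities': array([-7.70656848e-04,  1.63451330e-03, -9.29414918e-04,  8.94856923e-04,
        2.17639895e-05, -5.42666660e-04, -2.88466782e-04]), 'joint_torque': array([ 1.02022976e-03, -7.65764236e+01,  2.25069612e+00, -2.85954309e+01,
        1.54538092e-02,  1.29230402e-02,  7.28214076e-06]), 'ee_pos': array([0.24252933, 0.62943635, 0.23046151]), 'eef_rot': array([ 2.58936083e+00,  1.77725785e+00, -2.04547824e-03]), 'force': array([0.14183513, 0.76457776, 0.79906909]), 'moment': array([-0.00836679,  0.04827651, -0.05462906]), 'gripper_width': 0.08538135358351118}
0.0187 ['MotionError', '__class__', '__delattr__', '__dict__', '__dir__', '__doc__', '__eq__', '__format__', '__ge__', '__getattribute__', '__getstate__', '__gt__', '__hash__', '__init__', '__init_subclass__', '__le__', '__lt__', '__module__', '__ne__', '__new__', '__reduce__', '__reduce_ex__', '__repr__', '__setattr__', '__sizeof__', '__str__', '__subclasshook__', '__weakref__', 'g
[... 813 characters left out ...]
, 604.0, 242.7], [0.0, 0.0, 1.0]] [[-0.024, -0.999, -0.021], [-0.995, 0.026, -0.094], [0.094, 0.019, -0.995]] [0.019, 0.543, 1.465]
screen [([0.554, -0.144, 0.058], 0.73)]
canister [([0.574, 0.173, 0.001], 0.67)]
paddle_grip [([0.543, 0.188, 0.114], 0.6)]
rollstand [([0.611, 0.052, 0.316], 0.94)]
tapegun [([0.324, -0.434, 0.053], 0.74)]
tapemeasure [([0.385, 0.404, 0.069], 0.74)]
ball1_center [([0.569, -0.149, 0.081], 0.65), ([0.754, -0.193, 0.03], 0.64), ([0.35, -0.117, 0.033], 0.59), ([0.351, -0.199, 0.028], 0.54)]
pin0_center []
paddle_foot [([0.542, 0.19, 0.11], 0.56)]
screen_top [([0.551, -0.144, 0.063], 0.55)]
canister_floor [([0.58, 0.174, 0.006], 0.6), ([0.554, -0.143, 0.058], 0.58)]
```

View pics/scene0.png

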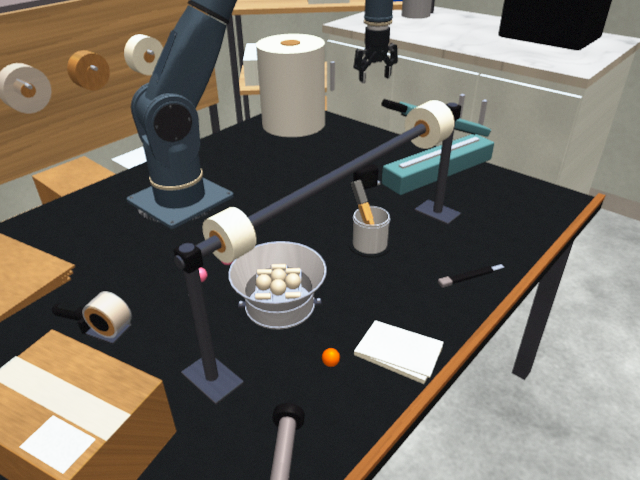

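View pics/top0.png

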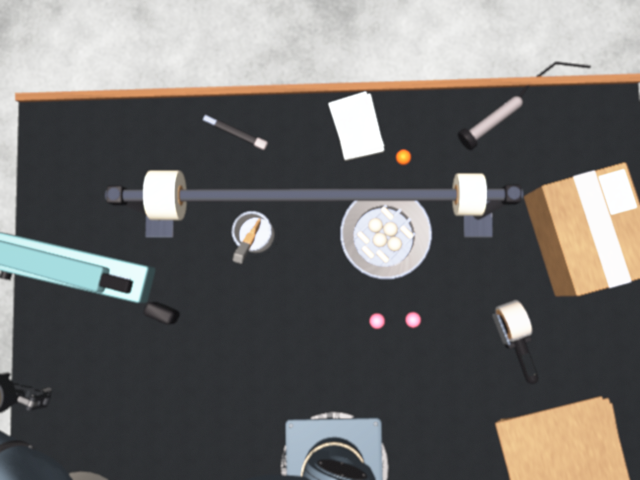

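```bash
cat > h.py <<'E'
from bench import telemetry, vision, order, spotter, manip
import cv2, numpy as np
from scipy.spatial.transform import Rotation as Rn
def snap(c): return vision.snapshot(c)
def proj(s,X):
    X=np.atleast_2d(X); c=X@s["R"].T+s["t"]; u=c@s["camera_matrix"].T; return u[:,:2]/u[:,2:]
def ray(s,uv):
    d=np.linalg.inv(s["camera_matrix"])@np.array([uv[0],uv[1],1.]); d=s["R"].T@d; o=-s["R"].T@s["t"]; return o,d/np.linalg.norm(d)
def atz(s,uv,z):
    o,d=ray(s,uv); return o+d*(z-o[2])/d[2]
def tri(prs):
    A=np.zeros((3,3));b=np.zeros(3)
    for s,uv in prs:
        o,d=ray(s,uv); P=np.eye(3)-np.outer(d,d); A+=P;b+=P@o
    x=np.linalg.solve(A,b); return x
def crop(s,x0,y0,x1,y1,k,name):
    im=s["pixels"][y0:y1,x0:x1,::-1]; im=cv2.resize(im,None,fx=k,fy=k,interpolation=cv2.INTER_CUBIC); cv2.imwrite("pics/"+name,im)
E
python3 - <<'E'
from h import *
s=snap("scene");t=snap("top")
crop(s,335,155,415,265,5,"pad_s.png");crop(t,215,190,295,280,6,"pad_t.png")
crop(s,215,235,340,335,6,"pan_s.png");crop(t,330,185,442,285,6,"pan_t.png")
print(proj(s,[[.394,.401,.04]]),proj(t,[[.394,.401,.04]]))
E
```

```text
[[366.43235318 178.18930792]] [[164.49799817 307.4958902 ]]
```

View pics/pad_s.png

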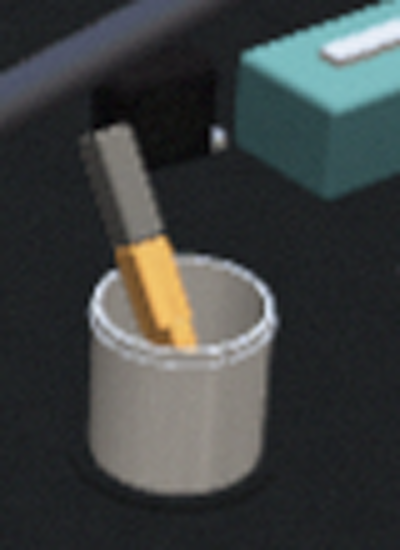

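View pics/pad_t.png

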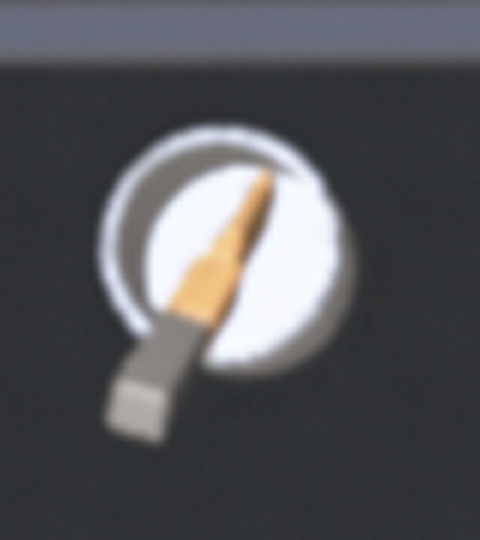

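View pics/pan_s.png

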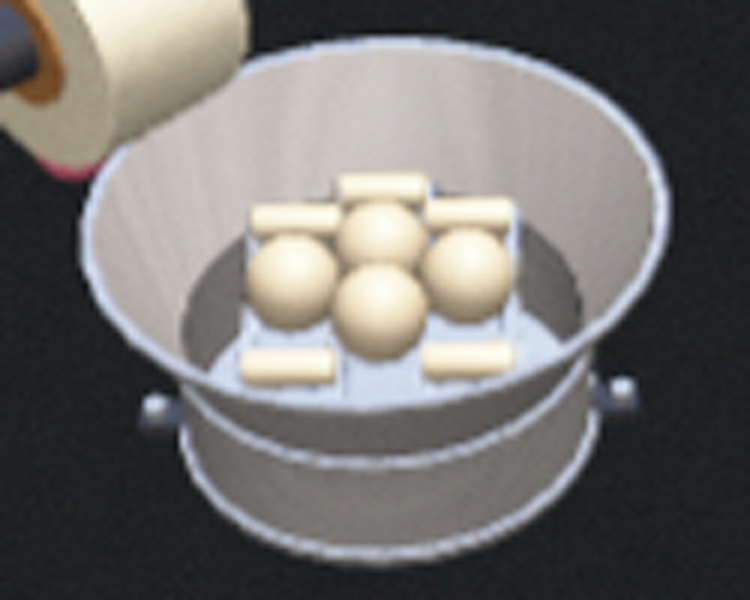

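View pics/pan_t.png

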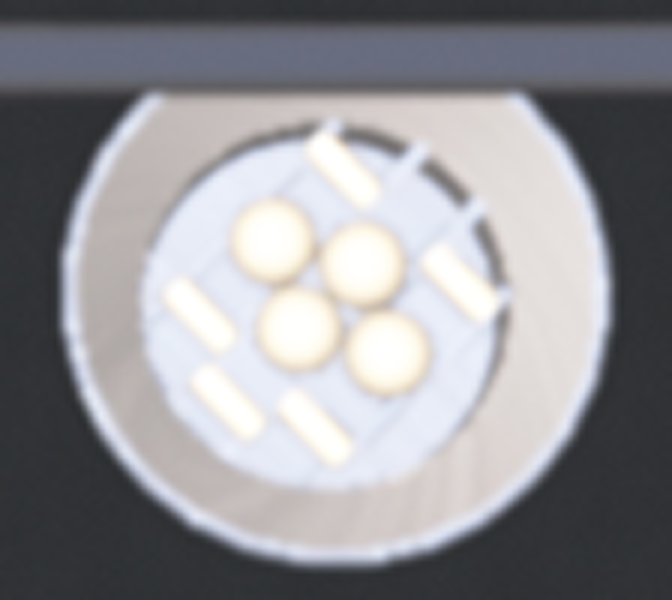

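Run:
```python
from h import *
t=snap("top");s=snap("scene")
for c,S in(("top",t),("scene",s)):
  for n in ["screen","pin0_center","ball0_center","paddle_grip","canister"]:
    r=spotter.outline_of(n,c)
    for d in r[:8]:
        m=d["pixels"];ys,xs=np.nonzero(m); print(c,n,round(d["p"],2),m.sum(),xs.min(),xs.max(),ys.min(),ys.max())
im=t["pixels"].astype(int)
sub=im[185:285,330:442]
# warm
w=(sub[:,:,0]-sub[:,:,2])
print(np.percentile(w,[50,80,90,95,99]), sub[50,60])
cv2.imwrite("pics/warm.png",cv2.resize(np.clip(w*6,0,255).astype(np.uint8),None,fx=6,fy=6))
```

```text
top screen 0.62 4486 341 430 201 277
top pin0_center 0.4 56 363 373 247 256
top pin0_center 0.3 87 381 393 207 219
top ball0_center 0.64 159 372 386 232 245
top ball0_center 0.21 78 400 412 226 237
top paddle_grip 0.56 384 235 260 219 261
top canister 0.59 1385 232 278 211 256
scene screen 0.68 5226 228 325 241 328
scene pin0_center 0.59 81 271 285 263 269
scene ball0_center 0.71 149 271 285 267 279
scene paddle_grip 0.74 475 351 373 180 223
scene canister 0.74 5447 228 325 241 328
scene canister 0.73 1562 348 390 206 256
scene canister 0.24 79 285 299 292 297
[-5.  8. 10. 11. 27.] [229 218 195]
```

View pics/warm.png

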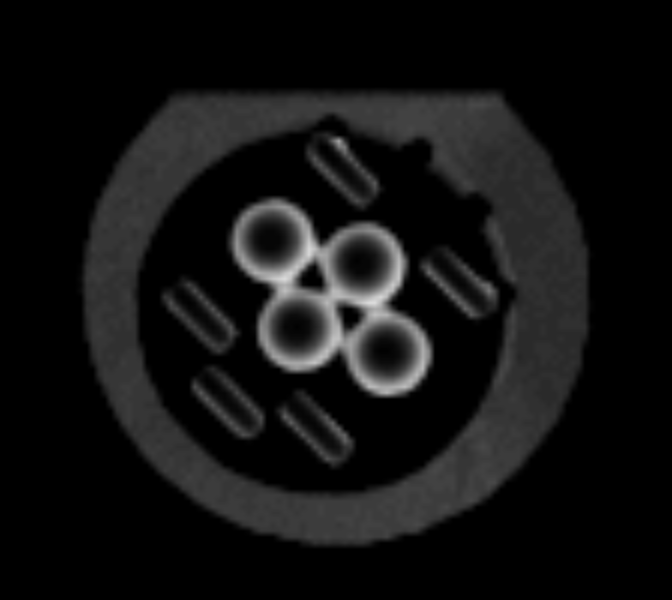

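```bash
cat > pan.py <<'E'
from h import *
def pieces(t, x0=335,y0=190,x1=437,y1=282):
    sub=t["pixels"][y0:y1,x0:x1].astype(np.float32)
    w=sub[:,:,0]-sub[:,:,2]
    k=6
    w=cv2.resize(w,None,fx=k,fy=k,interpolation=cv2.INTER_CUBIC)
    return w,(x0,y0,k)
def screenfit(t):
    # inner circle boundary: for each angle around approx centre, find the warm edge; fit in world z=.056
    w,(x0,y0,k)=pieces(t)
    c0=proj(t,[[.554,-.142,.056]])[0]
    P=[]
    for a in np.arange(0,2*np.pi,.05):
        pts=[]
        for r in np.arange(60,86,.5)/1000:
            X=np.array([.554+r*np.cos(a),-.142+r*np.sin(a),.056]); uv=proj(t,X)[0]
            c=int((uv[0]+.5-x0)*k);rr=int((uv[1]+.5-y0)*k)
            if 0<=rr<w.shape[0] and 0<=c<w.shape[1]: pts.append((r,w[rr,c]))
        pts=np.array(pts)
        # last below 4 before above 6
        above=np.nonzero(pts[:,1]>5)[0]
        below=np.nonzero(pts[:,1]<3)[0]
        if len(below) and len(above) and above[-1]>below[-1]:
            i=below[-1]; P.append([.554+pts[i,0]*np.cos(a),-.142+pts[i,0]*np.sin(a)])
    P=np.array(P)
    A=np.c_[2*P,np.ones(len(P))]
    for _ in range(5):
        sol=np.linalg.lstsq(A,(P**2).sum(1),rcond=None)[0]; c=sol[:2]; r=np.sqrt(sol[2]+c@c)
        e=np.abs(np.linalg.norm(P-c,axis=1)-r); keep=e<max(.002,2*np.median(e)); P=P[keep];A=A[keep]
    return c,r,len(P)
E
python3 - <<'E'
from pan import *
t=snap("top"); np.save("/tmp/t.npy",t,allow_pickle=True)
c,r,n=screenfit(t); print(c,r,n)
w,(x0,y0,k)=pieces(t)
im=cv2.resize(t["pixels"][190:282,335:437,::-1],None,fx=6,fy=6,interpolation=cv2.INTER_CUBIC)
sh=lambda p:(int((p[0]+.5-x0)*k),int((p[1]+.5-y0)*k))
for z,R,col in((.056,.074,(0,0,255)),(.1,.102,(0,255,0))):
    for a in np.arange(0,6.28,.02):
        cv2.circle(im,sh(proj(t,[[c[0]+R*np.cos(a),c[1]+R*np.sin(a),z]])[0]),1,col,-1)
cv2.imwrite("pics/fit1.png",im)
E
```

```text
[ 0.55231592 -0.1342577 ] 0.07352394142337906 104
```

View pics/fit1.png

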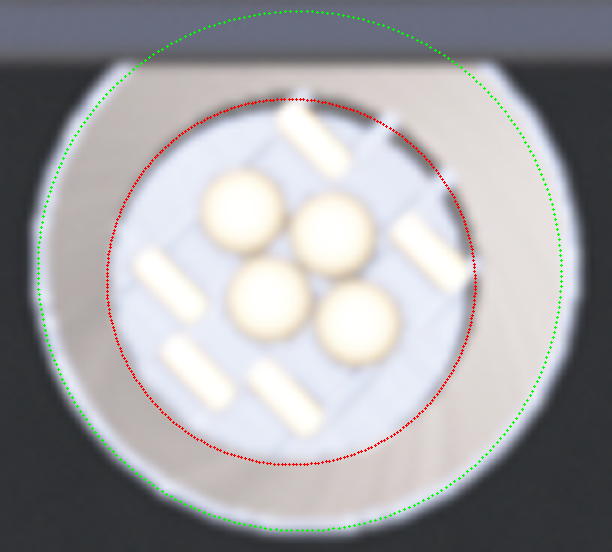

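```bash
cat >> pan.py <<'E'
def find(t):
    # balls: ring; pins: rings; fill holes inside the inner disc
    w,(x0,y0,k)=pieces(t)
    m=(w>3).astype(np.uint8)
    c0=proj(t,[[.552,-.1365,.056]])[0]
    R=int(77/1000*604/1.42*k)
    disc=np.zeros_like(m); cv2.circle(disc,(int((c0[0]+.5-x0)*k),int((c0[1]+.5-y0)*k)),int(R*.93),1,-1)
    m=m*disc
    m=cv2.morphologyEx(m,cv2.MORPH_CLOSE,np.ones((3,3)))
    cs,_=cv2.findContours(m,cv2.RETR_EXTERNAL,cv2.CHAIN_APPROX_NONE)
    f=np.zeros_like(m)
    cv2.drawContours(f,cs,-1,1,-1)
    out=[]
    cs,_=cv2.findContours(f,cv2.RETR_EXTERNAL,cv2.CHAIN_APPROX_NONE)
    for q in cs:
        if cv2.contourArea(q)<600: continue
        (cx,cy),(a,b),an=cv2.minAreaRect(q)
        out.append(((cx/k+x0-.5,cy/k+y0-.5),(a,b),an,cv2.contourArea(q)))
    return out,f
E
python3 - <<'E'
from pan import *
t=np.load("/tmp/t.npy",allow_pickle=True).item()
o,f=find(t)
for (uv,ab,an,A) in o: print(np.round(uv,1),np.round(ab,0),round(an),A,np.round(atz(t,uv,.063),4))
w,(x0,y0,k)=pieces(t)
v=np.clip(w*6,0,255).astype(np.uint8)
ci=cv2.HoughCircles(v,cv2.HOUGH_GRADIENT,1,60,param1=100,param2=20,minRadius=30,maxRadius=50)
for c in ci[0]:
    uv=(c[0]/k+x0-.5,c[1]/k+y0-.5); print("ball",np.round(uv,1),c[2],np.round(atz(t,uv,.068),4))
E
```

```text
[382.3 255.9] [85. 37.] 45 1990.0 [ 0.5047 -0.1305  0.063 ]
[367.6 251.6] [83. 37.] 46 1921.5 [ 0.5159 -0.0956  0.063 ]
[363. 237.] [85. 36.] 45 1901.5 [ 0.5513 -0.0855  0.063 ]
[406.3 231.5] [87. 42.] 43 2098.5 [ 0.5619 -0.1901  0.063 ]
[384.6 234.1] [226. 169.] 74 25633.0 [ 0.557  -0.1377  0.063 ]
[386.8 212.4] [88. 42.] 45 2986.0 [ 0.6095 -0.1448  0.063 ]
ball [379.2 239.4] 42.7 [ 0.544  -0.1241  0.068 ]
ball [374.8 224.6] 41.6 [ 0.5801 -0.1145  0.068 ]
ball [394.2 243.2] 43.8 [ 0.5338 -0.1596  0.068 ]
ball [389.8 228.4] 42.7 [ 0.5698 -0.1501  0.068 ]
ball [357.8 236.6] 37.9 [ 0.5522 -0.0729  0.068 ]
```

```bash
cat > pad.py <<'E'
from h import *
from scipy.optimize import minimize
def axes(lean,az):
    # z axis foot->handle ; az = azimuth of the handle direction
    z=np.array([np.sin(lean)*np.cos(az),np.sin(lean)*np.sin(az),np.cos(lean)])
    y=np.cross([0,0,1.],z); y/=np.linalg.norm(y); x=np.cross(y,z); return x,y,z
def pts(foot,lean,az):
    x,y,z=axes(lean,az); f=np.array(foot); B=[];H=[]
    for sx in(-1,1):
        for sy in(-1,1):
            for h in(.074,.18): H.append(f+sx*.011*x+sy*.011*y+h*z)
            for h in(.017,.074): B.append(f+sx*(.017 if h<.06 else .014)*x+sy*.0045*y+h*z)
    for a in np.linspace(0,np.pi,13):
        for sy in(-1,1): B.append(f+.017*np.cos(a)*x+sy*.0045*y+(.017-.017*np.sin(a))*z)
    return np.array(B),np.array(H)
def sil(S,foot,lean,az,k=4,parts="BH"):
    B,H=pts(foot,lean,az); m=np.zeros((480*k,640*k),np.uint8)
    for n,P in(("B",B),("H",H)):
        if n in parts:
            u=proj(S,P); u=((u+.5)*k).astype(np.int32); cv2.fillConvexPoly(m,cv2.convexHull(u),1)
    return m
E
python3 - <<'E'
from pad import *
t=snap("top");mt=spotter.outline_of("paddle_grip","top")[0]["pixels"]
s=snap("scene");ms=spotter.outline_of("paddle_grip","scene")[0]["pixels"]
np.save("/tmp/m.npy",{"t":t,"s":s,"mt":mt,"ms":ms},allow_pickle=True)
k=4
M=cv2.resize(mt.astype(np.uint8),None,fx=k,fy=k,interpolation=cv2.INTER_NEAREST)
def cost(p,full=False):
    m=sil(t,(p[0],p[1],.008),np.radians(36),p[2],k)
    return 1-(m&M).sum()/(m|M).sum()
best=None
for az in np.radians([140,155,170,185]):
    x,y,z=axes(np.radians(36),az)
    g=np.array([.543,.188]); f=g-.11*z[:2]
    r=minimize(cost,[f[0],f[1],az],method="Nelder-Mead",options={"initial_simplex":[[f[0],f[1],az],[f[0]+.01,f[1],az],[f[0],f[1]+.01,az],[f[0],f[1],az+.15]],"xatol":1e-4,"fatol":1e-4})
    print(np.round(r.x,4),np.degrees(r.x[2]),r.fun)
    if best is None or r.fun<best.fun: best=r
p=best.x
for S,nm,M0,(a,b,c,d) in((t,"top",mt,(215,190,295,280)),(s,"scene",ms,(335,155,415,265))):
    m=sil(S,(p[0],p[1],.008),np.radians(36),p[2],k)
    im=cv2.resize(S["pixels"][:,:,::-1],None,fx=k,fy=k,interpolation=cv2.INTER_CUBIC)
    cs,_=cv2.findContours(m,cv2.RETR_EXTERNAL,cv2.CHAIN_APPROX_NONE); cv2.drawContours(im,cs,-1,(0,0,255),1)
    cs,_=cv2.findContours(cv2.resize(M0.astype(np.uint8),None,fx=k,fy=k,interpolation=0),cv2.RETR_EXTERNAL,cv2.CHAIN_APPROX_NONE); cv2.drawContours(im,cs,-1,(0,255,0),1)
    im=im[b*k:d*k,a*k:c*k]; cv2.imwrite(f"pics/pf_{nm}.png",im)
    x,y,z=axes(np.radians(36),p[2])
print("grip",np.array([p[0],p[1],.008])+.15*z, "y axis",y)
a=cv2.imread("pics/pf_top.png");b=cv2.imread("pics/pf_scene.png")
h=max(a.shape[0],b.shape[0]); a=cv2.copyMakeBorder(a,0,h-a.shape[0],0,0,0);b=cv2.copyMakeBorder(b,0,h-b.shape[0],0,0,0)
cv2.imwrite("pics/pf.png",np.hstack([a,b]))
E
```

```text
[0.6029 0.1723 2.8542] 163.53277735937024 0.07372587827808019
[0.6029 0.1719 2.8499] 163.28781963293937 0.07512953367875652
[0.6027 0.1724 2.854 ] 163.52345929093966 0.07398243226524803
[0.6029 0.1725 2.8554] 163.6016852063481 0.07352395098403264
grip [0.51835591 0.19741163 0.12935255] y axis [-0.28231324 -0.95932228  0.        ]
```

View pics/pf.png

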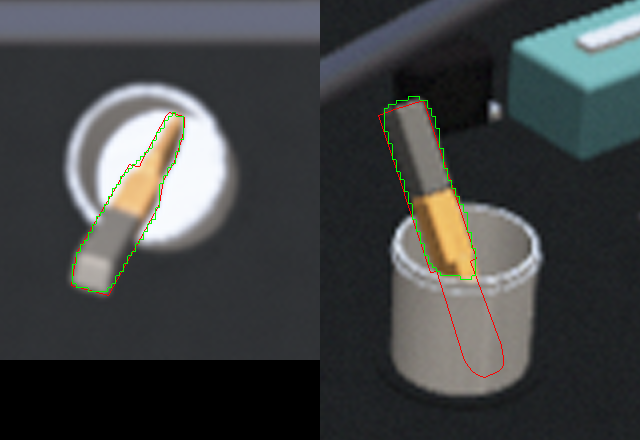

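Run:
```python
from pad import *
d=np.load("/tmp/m.npy",allow_pickle=True).item(); t,s=d["t"],d["s"];k=4
up=lambda m:cv2.resize(m.astype(np.uint8),None,fx=k,fy=k,interpolation=0)
T,Sm=up(d["mt"]),up(d["ms"]); lim=216*k
def cost(p):
    f=(p[0],p[1],.008)
    m=sil(t,f,p[3],p[2],k); n=sil(s,f,p[3],p[2],k)
    return 2-(m&T).sum()/(m|T).sum()-(n[:lim]&Sm[:lim]).sum()/(n[:lim]|Sm[:lim]).sum()
for fix in (0,1):
    fn=(lambda p:cost([*p,np.radians(36)])) if fix else cost
    x0=[.603,.1725,2.85]+([] if fix else [.628])
    sx=np.array([x0]+[np.array(x0)+e for e in np.diag([.008,.008,.2,.06][:len(x0)])])
    r=minimize(fn,x0,method="Nelder-Mead",options={"initial_simplex":sx,"maxiter":400}); p=r.x
    L=p[3] if not fix else np.radians(36)
    x,y,z=axes(L,p[2]); print(fix,np.round(p,4),np.degrees(p[2]),np.degrees(L),r.fun,"grip",np.array([p[0],p[1],.008])+.15*z)
```

```text
0 [0.6018 0.1724 2.8439 0.6144] 162.9406744272289 35.202320993776105 0.1645059925590493 grip [0.5191472  0.19774151 0.13056823]
1 [0.6035 0.1714 2.8383] 162.62470173249278 36.0 0.1807508817231389 grip [0.51935945 0.19773478 0.12935255]
```

```bash
cat >> h.py <<'E'
def tool():
    st=telemetry.get_state(); return np.array(st["ee_pos"]),Rn.from_rotvec(st["eef_rot"]).as_matrix(),st
def delta(X,az=None):
    """tool-axes shift in cm to bring TCP to X; roll so tool x has azimuth az (deg, mod 180)"""
    p,R,st=tool(); d=R.T@(np.array(X)-p)*100
    a=np.degrees(np.arctan2(R[1,0],R[0,0])); r=0
    if az is not None:
        r=-( (az-a+90)%180-90 ); r=np.radians(r)
    print("t",round(st["time_s"],2),"tcp",np.round(p,4),"xaz",round(a,1),"tilt",np.round(R[:,2],3),"-> cm",np.round(d,2),"roll",round(r,3),"F",np.round(st["force"],1),"w",round(st["gripper_width"],4))
E
python3 - <<'E'
from h import *
delta([.243,.63,.29],72.8); delta([.50,.205,.28],72.8); delta([.519,.1976,.2],72.8); delta([.519,.1976,.111],72.8)
E
```

```text
t 2.15 tcp [0.2427 0.6299 0.2313] xaz 68.9 tilt [-0. -0. -1.] -> cm [ 0.02  0.03 -5.87] roll -0.068 F [-0.8 -0.1 -0.4] w 0.0854
t 2.15 tcp [0.2427 0.6299 0.2313] xaz 68.9 tilt [-0. -0. -1.] -> cm [-30.39  39.29  -4.87] roll -0.068 F [-0.8 -0.1 -0.4] w 0.0854
t 2.15 tcp [0.2427 0.6299 0.2313] xaz 68.9 tilt [-0. -0. -1.] -> cm [-30.4   41.33   3.13] roll -0.068 F [-0.8 -0.1 -0.4] w 0.0854
t 2.15 tcp [0.2427 0.6299 0.2313] xaz 68.9 tilt [-0. -0. -1.] -> cm [-30.4   41.33  12.03] roll -0.068 F [-0.8 -0.1 -0.4] w 0.0854
```

```bash
python3 -m inch '{"linear":[[-1,1,-2],[-4,4,-4],[-7,7,-5],[-10,10.5,-5],[-13,14,-5],[-16,17.5,-5],[-18,21,-5],[-18,22,-5]],"roll":[0,-0.02,-0.04,-0.06,-0.068,-0.068,-0.068,-0.068],"jaw":[1,1,1,1,1,1,1,1]}' 60
python3 - <<'E'
from h import *
delta([.50,.205,.28],72.8); delta([.519,.1976,.2],72.8)
E
```

```text
time_s: 2.82
ee_pos: [0.385, 0.3784, 0.282]
eef_rot: [2.53, 1.86, 0.001]
force: [0.4, 0.8, 1.2]
gripper_width: 0.0856
t 2.82 tcp [0.385  0.3784 0.282 ] xaz 72.6 tilt [ 0.001 -0.001 -1.   ] -> cm [-13.12  16.15   0.23] roll -0.003 F [0.4 0.8 1.2] w 0.0856
t 2.82 tcp [0.385  0.3784 0.282 ] xaz 72.6 tilt [ 0.001 -0.001 -1.   ] -> cm [-13.25  18.17   8.23] roll -0.003 F [0.4 0.8 1.2] w 0.0856
```

```bash
python3 -m inch '{"linear":[[-2.5,3,0],[-5,6,0],[-7.5,9.5,0],[-10,13,1],[-12,16,3],[-13.2,18,5],[-13.25,18.2,6],[-13.25,18.2,6]],"roll":[0,0,0,0,0,0,0,0],"jaw":[1,1,1,1,1,1,1,1]}'
python3 - <<'E'
from h import *
delta([.519,.1976,.111],72.8)
t=snap("top");s=snap("scene")
crop(t,195,180,295,290,5,"ap_t.png");crop(s,320,120,430,250,4,"ap_s.png")
a=cv2.imread("pics/ap_t.png");b=cv2.imread("pics/ap_s.png"); b=cv2.copyMakeBorder(b,0,max(0,a.shape[0]-b.shape[0]),0,0,0)[:a.shape[0]]; cv2.imwrite("pics/ap.png",np.hstack([a[:,:400],b[:,:400]]))
E
```

```text
time_s: 3.48
ee_pos: [0.5191, 0.1954, 0.22]
eef_rot: [2.534, 1.856, -0.006]
force: [-0.6, 0.7, -0.7]
gripper_width: 0.0855
t 3.48 tcp [0.5191 0.1954 0.22  ] xaz 72.4 tilt [-0.002 -0.003 -1.   ] -> cm [ 0.25 -0.06 10.9 ] roll -0.006 F [-0.6  0.7 -0.7] w 0.0855
```

View pics/ap.png

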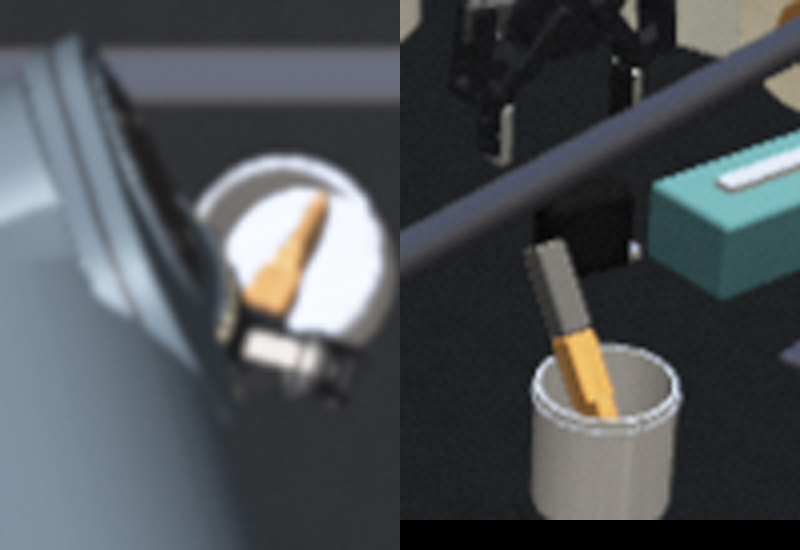

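Run:
```python
from h import *
t=snap("top");s=snap("scene")
crop(t,80,120,380,345,2,"w_t.png");crop(s,230,0,500,270,2.2,"w_s.png")
print(tool()[2]["q"])
for z in(.35,.4,.45,.5,.55): print(z,atz(t,(213,188),z), atz(t,(200,190),z))
```

```text
[-0.53533591  0.40747212  0.12150682  1.77320831 -0.05799503  0.96239017
  0.87954642]
0.35 [0.62581624 0.21662982 0.35      ] [0.62257301 0.24215502 0.35      ]
0.4 [0.61620643 0.20632203 0.4       ] [0.61310301 0.2307469  0.4       ]
0.45 [0.60659663 0.19601423 0.45      ] [0.60363301 0.21933878 0.45      ]
0.5 [0.59698682 0.18570643 0.5       ] [0.59416301 0.20793066 0.5       ]
0.55 [0.58737702 0.17539863 0.55      ] [0.58469301 0.19652253 0.55      ]
```

View pics/w_t.png

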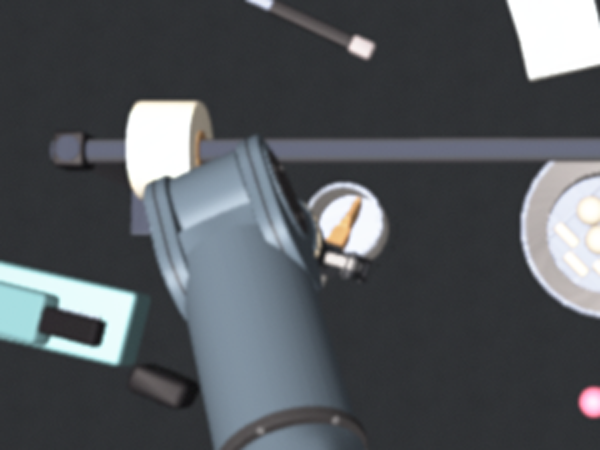

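View pics/w_s.png

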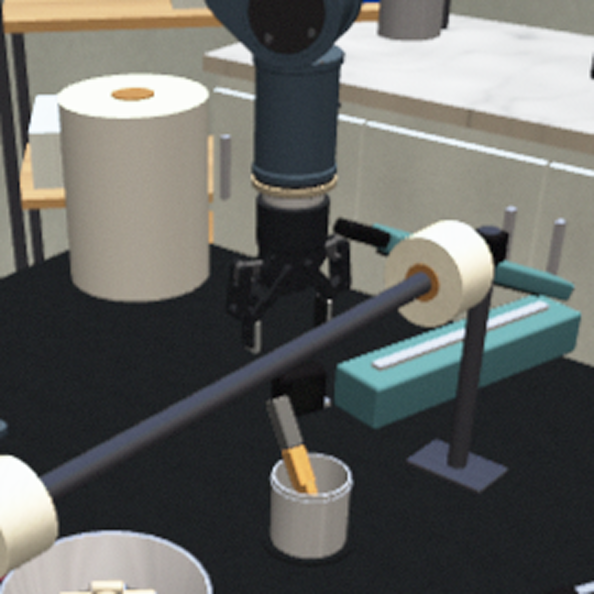

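```bash
python3 -m inch '{"linear":[[0.25,0,2.5],[0.25,0,5],[0.25,0,7.5],[0.25,0,9.5],[0.25,0,10.6],[0.25,0,10.9],[0.25,0,10.9]],"roll":[0,0,0,0,0,0,0],"jaw":[1,1,1,1,1,1,1]}'
python3 - <<'E'
from h import *
delta([.519,.1976,.111],72.8)
s=snap("scene");t=snap("top")
crop(s,320,120,430,250,5,"dn_s.png")
crop(t,195,180,295,290,5,"dn_t.png")
E
```

```text
time_s: 4.27
ee_pos: [0.5195, 0.2028, 0.1144]
eef_rot: [2.527, 1.865, 0.003]
force: [0.4, 0.8, 0.2]
gripper_width: 0.0857
t 4.27 tcp [0.5195 0.2028 0.1144] xaz 72.9 tilt [ 0.002  0.001 -1.   ] -> cm [-0.51  0.1   0.34] roll 0.001 F [0.4 0.8 0.2] w 0.0857
```

View pics/dn_s.png

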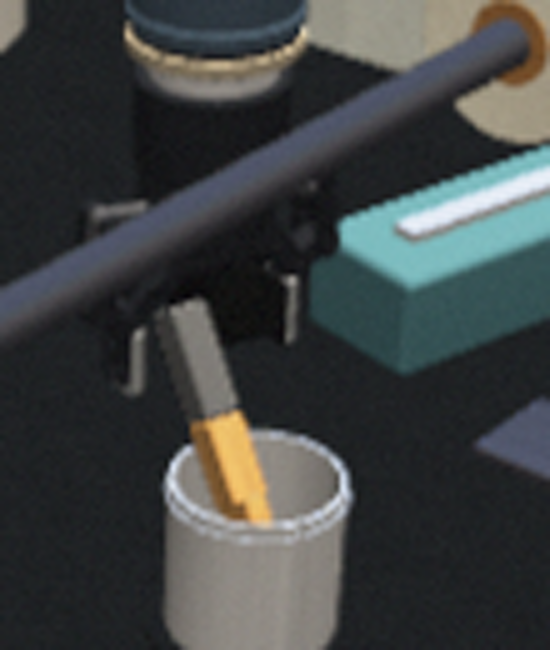

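View pics/dn_t.png

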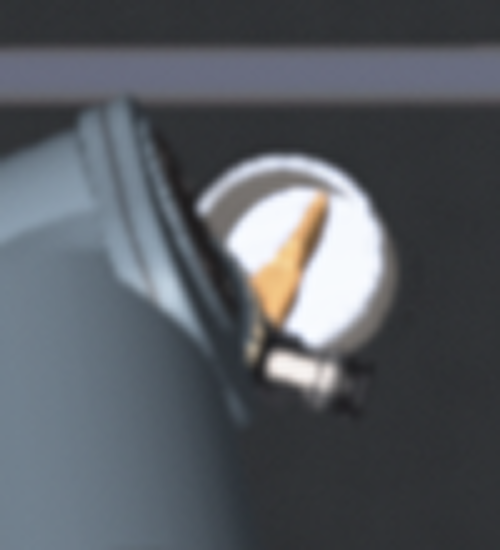

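```bash
python3 -m inch '{"linear":[[-0.5,0.1,0.3],[-0.5,0.1,0.3],[-0.5,0.1,0.3]],"roll":[0,0,0],"jaw":[1,1,0.8]}' 60
python3 - <<'E'
from h import *
delta([.519,.1976,.111],72.8)
E
```

```text
time_s: 4.62
ee_pos: [0.5201, 0.1972, 0.1132]
eef_rot: [2.528, 1.863, 0.007]
force: [0.4, -0.8, 0.7]
gripper_width: 0.0751
t 4.62 tcp [0.5201 0.1972 0.1132] xaz 72.8 tilt [ 0.005  0.002 -1.   ] -> cm [ 0.   -0.12  0.22] roll -0.0 F [ 0.4 -0.8  0.7] w 0.0751
```

```bash
python3 -m inch '{"linear":[[0,0,0.2],[0,0,0.2],[0,0,0.2],[0,0,0.2],[0,0,0.2],[0,0,0.2]],"roll":[0,0,0,0,0,0],"jaw":[0.6,0.4,0.2,0.1,0,0]}' 60
python3 - <<'E'
from h import *
delta([.519,.1976,.111],72.8)
s=snap("scene");t=snap("top")
crop(s,320,120,430,250,5,"gr_s.png")
E
```

```text
time_s: 5.12
ee_pos: [0.5202, 0.1972, 0.1112]
eef_rot: [2.528, 1.863, 0.008]
force: [0.0, -0.8, 0.3]
gripper_width: 0.0209
t 5.12 tcp [0.5202 0.1972 0.1112] xaz 72.8 tilt [ 0.005  0.002 -1.   ] -> cm [-0.   -0.13  0.02] roll -0.0 F [ 0.  -0.8  0.3] w 0.0209
```

View pics/gr_s.png

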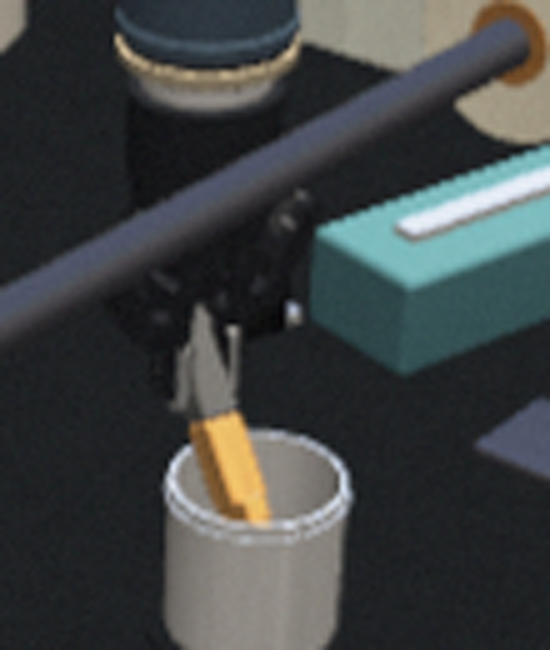

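```bash
python3 -m inch '{"linear":[[0,0,0],[0,0,0],[0,-0.2,-0.8],[0,-0.6,-2],[0,-1.0,-3.5],[0,-1.4,-5],[0,-1.4,-6.5],[0,-1.4,-6.5]],"roll":[0,0,0,0,0,0,0,0],"jaw":[0,0,0,0,0,0,0,0]}' 120
python3 - <<'E'
from h import *
delta([.519,.1976,.25],72.8)
s=snap("scene");t=snap("top")
crop(s,320,100,430,250,4,"l_s.png")
crop(t,195,180,295,290,5,"l_t.png")
E
```

```text
time_s: 5.88
ee_pos: [0.5075, 0.2021, 0.1798]
eef_rot: [2.527, 1.863, 0.015]
force: [0.0, 1.1, -1.1]
gripper_width: 0.0204
t 5.88 tcp [0.5075 0.2021 0.1798] xaz 72.8 tilt [ 0.009  0.004 -1.   ] -> cm [-0.05  1.29 -7.01] roll 0.0 F [ 0.   1.1 -1.1] w 0.0204
```

View pics/l_s.png

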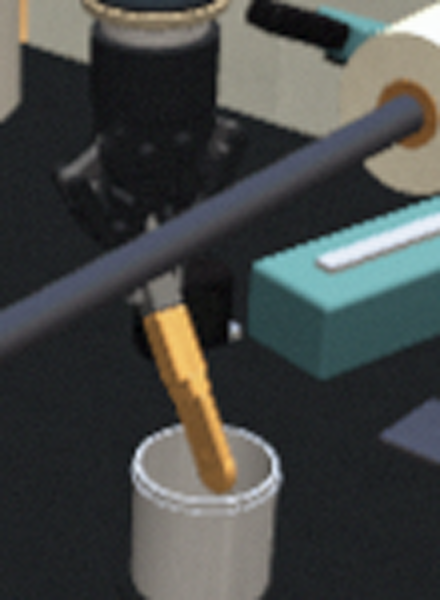

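View pics/l_t.png

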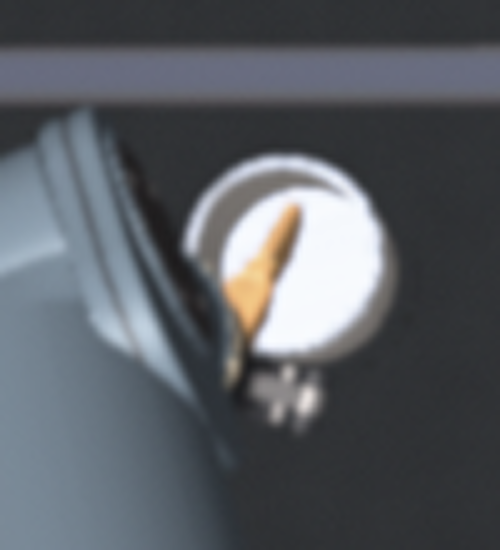

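```bash
python3 -m inch '{"linear":[[0,0,-3],[0,0,-5.5],[-1,0.3,-7.5],[-4,1.3,-7.5],[-7,2.4,-7.5],[-10,3.4,-7.5],[-13.5,4.5,-7.5],[-17,5.7,-7.5]],"roll":[0,0,0,0,0,-0.05,-0.1,-0.15],"jaw":[0,0,0,0,0,0,0,0]}' 120
python3 - <<'E'
from h import *
delta([.517,-.172,.255],90)
E
```

```text
time_s: 6.65
ee_pos: [0.5096, 0.021, 0.251]
eef_rot: [2.377, 2.052, 0.008]
force: [0.3, -0.2, -0.7]
gripper_width: 0.0201
t 6.65 tcp [0.5096 0.021  0.251 ] xaz 81.6 tilt [ 0.005  0.003 -1.   ] -> cm [-18.98   3.55  -0.44] roll -0.146 F [ 0.3 -0.2 -0.7] w 0.0201
```

```bash
python3 -m inch '{"linear":[[-3.5,0.5,-0.5],[-7,1.2,-0.5],[-10.5,2,-0.5],[-14,2.7,-0.5],[-17,3.3,-0.5],[-19,3.5,-0.5],[-19,3.5,-0.5]],"roll":[-0.03,-0.06,-0.09,-0.12,-0.146,-0.146,-0.146],"jaw":[0,0,0,0,0,0,0]}' 120
python3 - <<'E'
from h import *
delta([.517,-.172,.255],90)
s=snap("scene");t=snap("top"); np.save("/tmp/v.npy",{"t":t,"s":s},allow_pickle=True)
crop(s,195,120,345,335,3.7,"o_s.png")
crop(t,300,160,450,300,4,"o_t.png")
E
```

```text
time_s: 7.23
ee_pos: [0.5149, -0.1776, 0.2547]
eef_rot: [2.228, 2.212, 0.004]
force: [-1.1, -0.3, -0.5]
gripper_width: 0.0205
t 7.23 tcp [ 0.5149 -0.1776  0.2547] xaz 89.6 tilt [ 0.003  0.    -1.   ] -> cm [ 0.56  0.21 -0.03] roll -0.007 F [-1.1 -0.3 -0.5] w 0.0205
```

View pics/o_s.png

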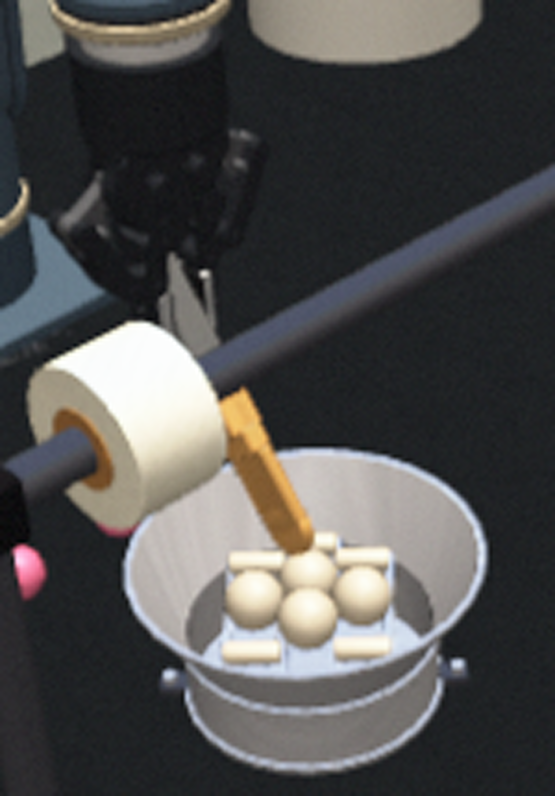

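View pics/o_t.png

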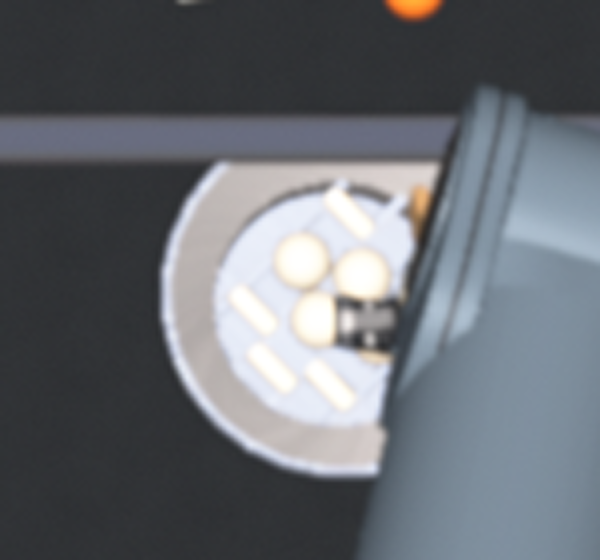

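```bash
cat >> pad.py <<'E'
def held(lean=36,Lg=.15):
    p,R,st=tool(); g=p-R[:,2]*.0187; az=np.arctan2(R[1,0],R[0,0])+np.pi/2
    x,y,z=axes(np.radians(lean),az); return g-Lg*z,az
def overlay(S,lean,name,box,k=4,Lg=.15):
    f,az=held(lean,Lg)
    im=cv2.resize(S["pixels"][:,:,::-1],None,fx=k,fy=k,interpolation=cv2.INTER_CUBIC)
    for P in pts(f,np.radians(lean),az):
        h=cv2.convexHull(((proj(S,P)+.5)*k).astype(np.int32)); cv2.polylines(im,[h],True,(0,0,255),1)
    a,b,c,d=box; cv2.imwrite("pics/"+name,im[b*k:d*k,a*k:c*k]); return f
E
python3 - <<'E'
from pad import *
v=np.load("/tmp/v.npy",allow_pickle=True).item()
print(overlay(v["s"],36,"ov1.png",(195,150,345,300)))
f,az=held(36); print(np.degrees(az))
# lean fit by overlap with wood colour
im=v["s"]["pixels"].astype(int); wood=((im[:,:,0]-im[:,:,2])>60); wood[:, :235]=0; wood[:200]=0;wood[290:]=0; wood[:,300:]=0
wood=cv2.resize(wood.astype(np.uint8),None,fx=4,fy=4,interpolation=0)
for L in range(26,46,2):
    f,az=held(L); m=sil(v["s"],f,np.radians(L),az,4,"BH"); m[:215*4]=0; w=wood.copy(); w[:215*4]=0
    print(L,(m&w).sum()/(m|w).sum())
E
```

```text
[ 0.6038785  -0.17288375  0.15204798]
179.84706555110955
26 0.45546301524562394
28 0.5221895664952241
30 0.5850397310513448
32 0.5835039041770904
34 0.5490254426424639
36 0.4859892442683272
38 0.4311633596085893
40 0.3784842352633984
42 0.3245410688553349
44 0.2754411409233744
```

View pics/ov1.png

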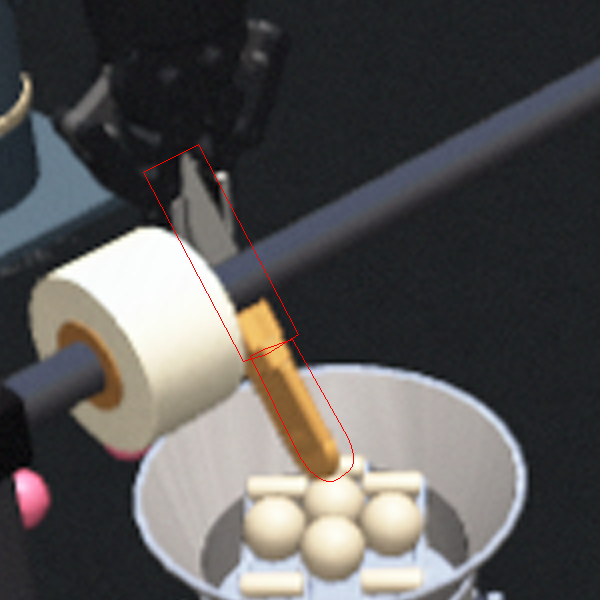

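Run:
```python
from pad import *
s=snap("scene"); t=snap("top"); np.save("/tmp/v.npy",{"t":t,"s":s},allow_pickle=True)
im=s["pixels"].astype(int); wood=((im[:,:,0]-im[:,:,2])>60); wood[:, :235]=0; wood[:226]=0;wood[290:]=0; wood[:,300:]=0
wood=cv2.resize(wood.astype(np.uint8),None,fx=4,fy=4,interpolation=0)
for L in range(26,46,2):
  r=[]
  for Lg in (.145,.15,.155,.16):
    f,az=held(L,Lg); m=sil(s,f,np.radians(L),az,4,"BH"); m[:226*4]=0
    r.append(round((m&wood).sum()/(m|wood).sum(),3))
  print(L,r)
overlay(s,33,"ov2.png",(195,150,345,300)); delta([.517,-.172,.255],90)
im=t["pixels"]; crop(t,380,190,420,225,12,"tt.png")
```

```text
26 [np.float64(0.472), np.float64(0.474), np.float64(0.475), np.float64(0.457)]
28 [np.float64(0.555), np.float64(0.562), np.float64(0.557), np.float64(0.542)]
30 [np.float64(0.66), np.float64(0.664), np.float64(0.648), np.float64(0.621)]
32 [np.float64(0.761), np.float64(0.768), np.float64(0.728), np.float64(0.691)]
34 [np.float64(0.823), np.float64(0.806), np.float64(0.769), np.float64(0.725)]
36 [np.float64(0.79), np.float64(0.784), np.float64(0.741), np.float64(0.7)]
38 [np.float64(0.704), np.float64(0.698), np.float64(0.674), np.float64(0.646)]
40 [np.float64(0.62), np.float64(0.611), np.float64(0.595), np.float64(0.57)]
42 [np.float64(0.534), np.float64(0.531), np.float64(0.51), np.float64(0.495)]
44 [np.float64(0.46), np.float64(0.451), np.float64(0.435), np.float64(0.424)]
t 7.43 tcp [ 0.5163 -0.1708  0.255 ] xaz 90.0 tilt [ 0.004  0.004 -1.   ] -> cm [-0.12  0.07  0.  ] roll 0.001 F [-0.6 -0.1 -0.5] w 0.0207
```

View pics/ov2.png

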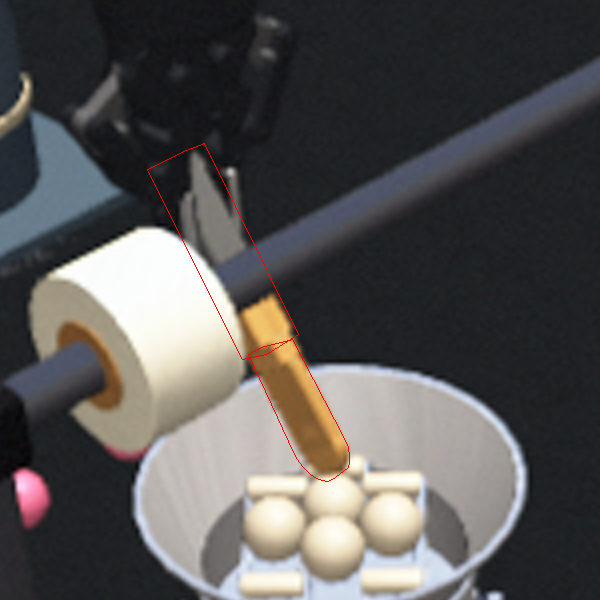

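View pics/tt.png

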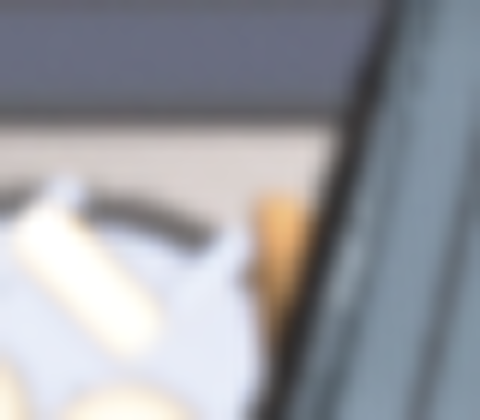

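Run:
```python
from pad import *
v=np.load("/tmp/v.npy",allow_pickle=True).item()
print(atz(v["t"],(403.7,205.7),.166), held(35,.149))
for S,n in((v["s"],"s"),(v["t"],"t")):
    print(n, proj(S,[[.611,0,.3],[.611-.012,0,.3],[.611-.012,-.25,.3]]))
# bar edges in the top picture
for col in (300,330):
    c=v["t"]["pixels"][180:215,col].astype(int).sum(1); print(col,c.tolist())
```

```text
[ 0.60890266 -0.17439834  0.166     ] (array([ 0.60169594, -0.17076608,  0.15167473]), np.float64(3.14231237718859))
s [[337.49894349 173.42179458]
 [333.00138784 171.61122218]
 [242.17081977 223.45164849]]
t [[324.58393759 196.7850497 ]
 [324.72621477 202.63968571]
 [448.57401166 199.25940383]]
300 [153, 153, 152, 157, 158, 156, 153, 155, 195, 263, 314, 335, 339, 341, 342, 342, 339, 333, 319, 283, 228, 178, 155, 152, 153, 152, 152, 151, 152, 151, 152, 151, 150, 151, 151]
330 [152, 152, 152, 153, 152, 151, 151, 157, 196, 272, 317, 335, 340, 342, 342, 344, 337, 331, 316, 282, 225, 174, 153, 149, 152, 154, 154, 153, 148, 151, 149, 149, 151, 154, 150]
```

```bash
python3 -m inch '{"linear":[[-0.1,0.3,1.5],[-0.1,0.3,3],[-0.1,0.3,4.5],[-0.1,0.3,6],[-0.1,0.3,7],[-0.1,0.3,7],[-0.1,0.3,7]],"roll":[0,0,0,0,0,0,0],"jaw":[0,0,0,0,0,0,0]}' 120
python3 - <<'E'
from pad import *
s=snap("scene");delta([.519,-.172,.164],90); f=overlay(s,35,"d1.png",(195,165,345,315),k=4,Lg=.149); print(f)
E
```

```text
time_s: 8.02
ee_pos: [0.5196, -0.1707, 0.1849]
eef_rot: [-2.219, -2.223, -0.008]
force: [-0.5, -0.7, -0.3]
gripper_width: 0.0203
t 8.07 tcp [ 0.52   -0.171   0.1855] xaz 90.1 tilt [ 0.004  0.004 -1.   ] -> cm [-0.1  -0.11  2.15] roll 0.002 F [-0.2 -0.7 -0.3] w 0.0203
[ 0.60534912 -0.17095658  0.08218232]
```

View pics/d1.png

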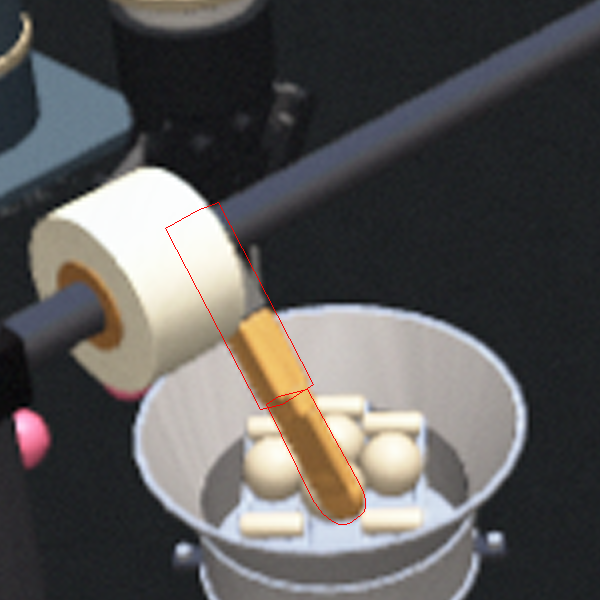

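```bash
python3 -m inch '{"linear":[[0,0,0.6],[0,0,1.2],[0,0,1.6],[0,0,1.6]],"roll":[0,0,0,0],"jaw":[0,0,0,0]}' 120
python3 - <<'E'
from pad import *
s=snap("scene");delta([.519,-.172,.164],90); f=overlay(s,35,"d2.png",(205,195,345,325),k=5,Lg=.149); print(f)
E
```

```text
time_s: 8.4
ee_pos: [0.5196, -0.1708, 0.1687]
eef_rot: [-2.219, -2.223, -0.008]
force: [-0.4, -0.6, -1.2]
gripper_width: 0.0207
t 8.45 tcp [ 0.5197 -0.1709  0.1691] xaz 90.1 tilt [ 0.003  0.004 -1.   ] -> cm [-0.11 -0.07  0.51] roll 0.001 F [ 0.7 -0.5 -0.5] w 0.0204
[ 0.60512478 -0.17086193  0.06573336]
```

View pics/d2.png

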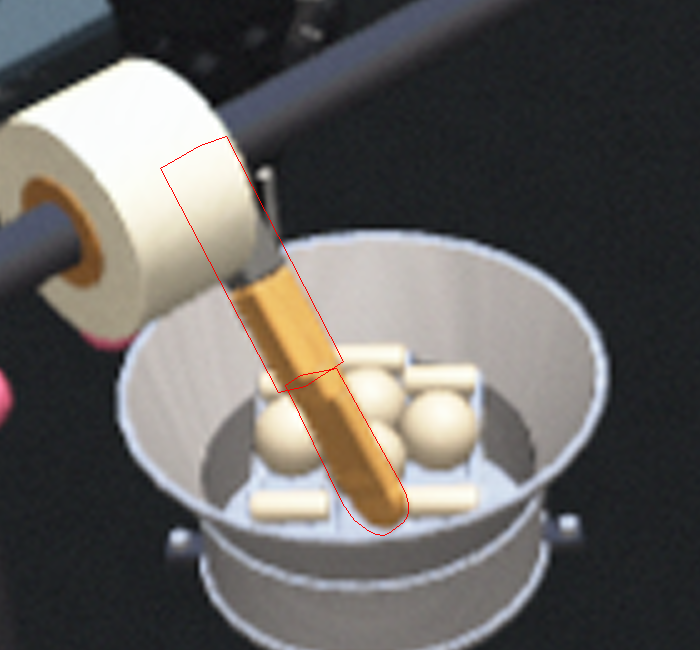

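```bash
python3 -m inch '{"linear":[[0,0,0.4],[-0.3,-0.3,0.4],[-0.6,-0.6,0.4],[-0.9,-0.9,0.4],[-1.2,-1.2,0.4],[-1.5,-1.5,0.4],[-1.8,-1.5,0.4],[-1.8,-1.5,0.4]],"roll":[0,0,0,0,0,0,0,0],"jaw":[0,0,0,0,0,0,0,0]}' 120
python3 - <<'E'
from pad import *
s=snap("scene");delta([.519,-.172,.164],90); f=overlay(s,35,"d3.png",(205,195,345,325),k=5,Lg=.149); print(f)
E
```

```text
time_s: 9.12
ee_pos: [0.5045, -0.1899, 0.1651]
eef_rot: [2.221, 2.222, 0.008]
force: [0.2, 0.6, -0.7]
gripper_width: 0.0206
t 9.17 tcp [ 0.5048 -0.1894  0.1651] xaz 90.0 tilt [ 0.004  0.004 -1.   ] -> cm [1.74 1.42 0.12] roll 0.001 F [-0.7  0.6 -0.2] w 0.0205
[ 0.59018124 -0.18939271  0.06174706]
```

View pics/d3.png

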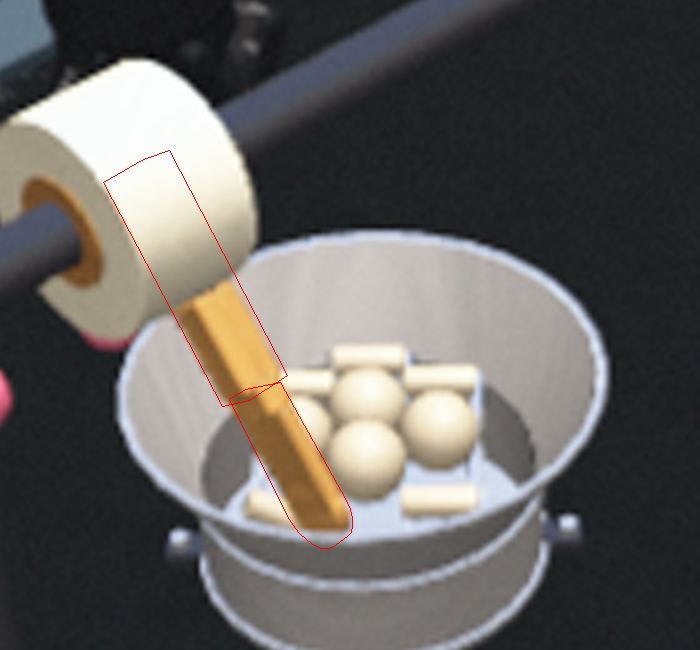

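```bash
python3 -m inch '{"linear":[[-0.25,-0.2,0],[-0.5,-0.3,0],[-0.8,-0.4,0],[-0.8,-0.4,0]],"roll":[0,0,0,0],"jaw":[0,0,0,0]}' 120
python3 - <<'E'
from pad import *
s=snap("scene");delta([.519,-.172,.164],90); crop(s,205,195,345,325,5,"d4.png"); print(held(35,.149))
E
```

```text
time_s: 9.5
ee_pos: [0.5005, -0.1982, 0.1651]
eef_rot: [2.221, 2.221, 0.008]
force: [-0.4, -0.8, -0.9]
gripper_width: 0.0203
t 9.55 tcp [ 0.5006 -0.1978  0.165 ] xaz 90.0 tilt [ 0.004  0.003 -1.   ] -> cm [2.58 1.84 0.12] roll 0.0 F [-0.4  1.  -2. ] w 0.0203
(array([ 0.58601976, -0.19788593,  0.06168447]), np.float64(3.141682047143994))
```

View pics/d4.png

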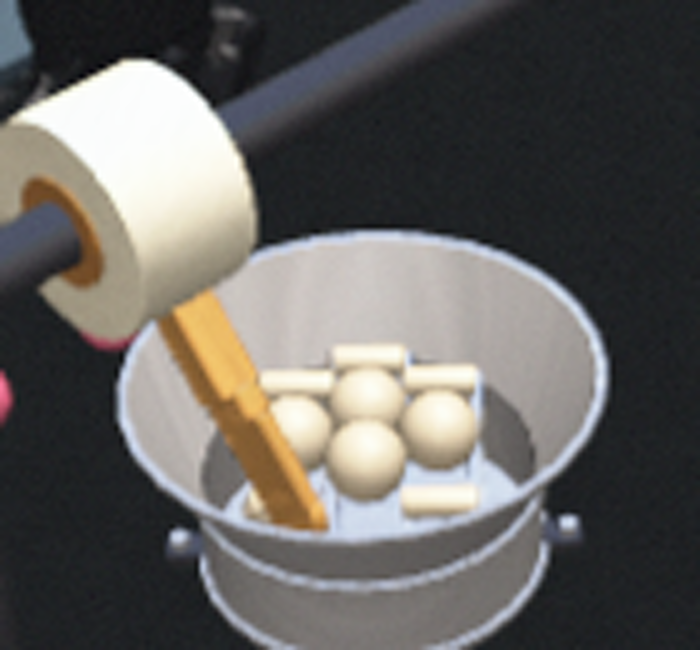

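```bash
python3 -m inch '{"linear":[[0.4,0.4,0],[0.9,0.9,0],[1.5,1.5,0],[2,2,0],[2.2,2.2,0],[2.2,2.2,0]],"roll":[0,0,0,0,0,0],"jaw":[0,0,0,0,0,0]}' 120
python3 - <<'E'
from pad import *
s=snap("scene");delta([.519,-.172,.164],90); crop(s,205,215,345,315,5.7,"d5.png"); print(held(35,.149))
t=snap("top");crop(t,330,185,442,285,5,"d5t.png")
E
```

```text
time_s: 10.05
ee_pos: [0.5236, -0.1746, 0.1651]
eef_rot: [2.219, 2.224, 0.009]
force: [-0.4, -0.0, -0.3]
gripper_width: 0.0206
t 10.1 tcp [ 0.5229 -0.1753  0.1651] xaz 90.1 tilt [ 0.004  0.003 -1.   ] -> cm [ 0.33 -0.39  0.11] roll 0.001 F [-0.1  0.  -1.5] w 0.02
(array([ 0.60833202, -0.17521423,  0.0617207 ]), np.float64(3.142845241360738))
```

View pics/d5.png

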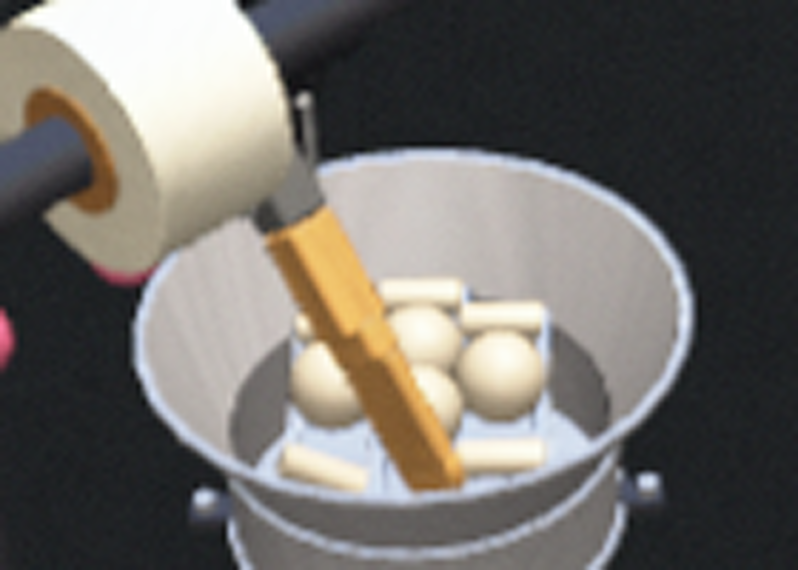

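View pics/d5t.png

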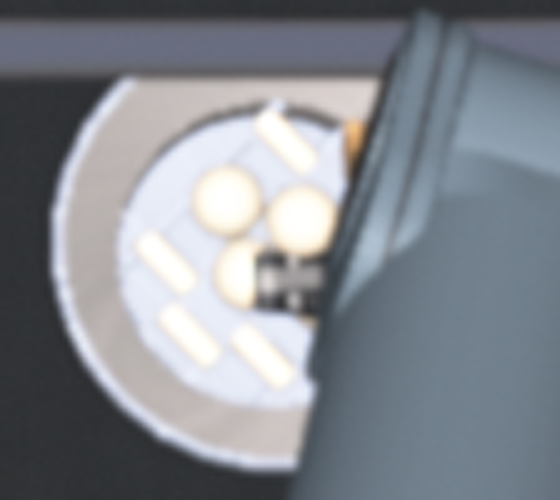

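```bash
cat >> pan.py <<'E'
C=np.array([.5545,-.136]); n_=np.array([.719,.695]); m_=np.array([.695,-.719])
def uv(X): d=np.array(X)[:2]-C; return np.round(np.array([d@m_,d@n_])*1000,1)
def world(u,v): return C+(u*m_+v*n_)/1000
def cp(S,cx,cy,x0,y0,k,z=.063):
    X=atz(S,(x0+cx/k-.5,y0+cy/k-.5),z); return np.round(X,4),uv(X)
E
python3 - <<'E'
from pan import *
s=snap("scene")
for n,p in dict(P4c=(325,468),P4in=(365,480),P4out=(285,458),P5c=(500,455),P3c=(503,317),P2c=(422,292),B1=(503,372),B2=(332,380)).items():
    print(n,*cp(s,*p,205,215,5.7,.068 if n[0]=="B" else .063))
print("rim near", cp(s,415,500,205,215,5.7,.1))
E
```

```text
P4c [ 0.5601 -0.1898  0.063 ] [ 42.6 -33.4]
P4in [ 0.5764 -0.1846  0.063 ] [ 50.2 -18.1]
P4out [ 0.5446 -0.1958  0.063 ] [ 36.1 -48.7]
P5c [ 0.605  -0.1414  0.063 ] [39.  32.5]
P3c [ 0.5488 -0.0808  0.063 ] [-43.7  34.2]
P2c [ 0.5128 -0.0906  0.063 ] [-61.6   1.6]
B1 [ 0.5765 -0.1097  0.068 ] [-3.6 34.1]
B2 [ 0.5296 -0.1565  0.068 ] [ -2.6 -32.1]
rim near (array([ 0.6286, -0.2075,  0.1   ]), array([102.9,   3.6]))
```

Run:
```python
from pad import *
s=snap("scene"); k=6; box=(240,230,300,310)
for L,Lg,nm in((35,.149,"a"),(35,.143,"b")):
    f,az=held(L,Lg); x,y,z=axes(np.radians(L),az); print(f)
    im=cv2.resize(s["pixels"][:,:,::-1],None,fx=k,fy=k,interpolation=cv2.INTER_CUBIC)
    for P in pts(f,np.radians(L),az):
        h=cv2.convexHull(((proj(s,P)+.5)*k).astype(np.int32)); cv2.polylines(im,[h],True,(0,0,255),1)
    Q=np.array([f+.12*z+a*.011*x+b*.011*y for a,b in((-1,-1),(1,-1),(1,1),(-1,1))]); cv2.polylines(im,[((proj(s,Q)+.5)*k).astype(np.int32)],True,(255,0,0),1)
    a,b,c,d=box; cv2.imwrite(f"pics/z{nm}.png",im[b*k:d*k,a*k:c*k])
cv2.imwrite("pics/z.png",np.hstack([cv2.imread("pics/za.png"),cv2.imread("pics/zb.png")]))
```

```text
[ 0.60773385 -0.17625638  0.06182726]
[ 0.60429239 -0.17625525  0.06674217]
```

View pics/z.png

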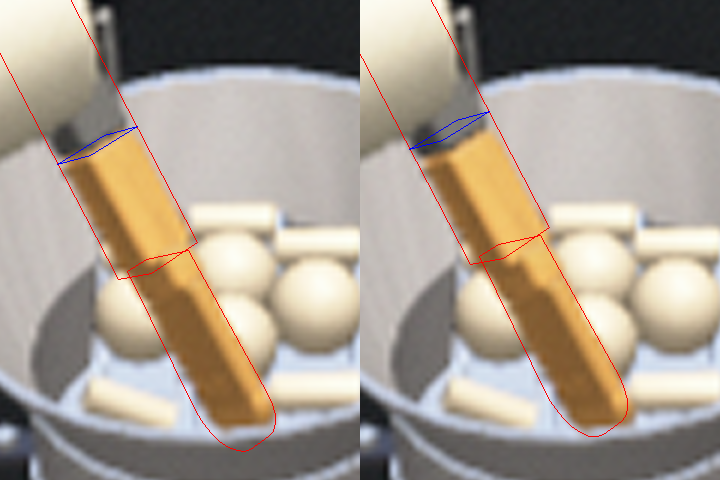

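```bash
python3 -m inch '{"linear":[[0.85,0,0],[1.7,0,0],[2.5,0,0],[3.3,0.1,0],[3.3,0.1,0],[3.3,0.1,0]],"roll":[0.11,0.22,0.33,0.436,0.436,0.436],"jaw":[0,0,0,0,0,0]}' 120
python3 - <<'E'
from pad import *; from pan import uv
s=snap("scene");delta([.5236,-.1436,.165],65); crop(s,205,215,345,315,5.7,"e1.png"); f,az=held(35,.149);print(f,uv(f))
E
```

```text
time_s: 10.75
ee_pos: [0.5234, -0.1432, 0.1654]
eef_rot: [-2.646, -1.693, -0.007]
force: [-1.3, -0.0, 0.3]
gripper_width: 0.0206
t 10.8 tcp [ 0.5232 -0.1435  0.1653] xaz 65.2 tilt [ 0.003  0.003 -1.   ] -> cm [0.01 0.04 0.03] roll 0.004 F [-0.8  0.2 -1. ] w 0.0205
[ 0.6007103  -0.1793917   0.06198589] [63.3  3.1]
```

View pics/e1.png

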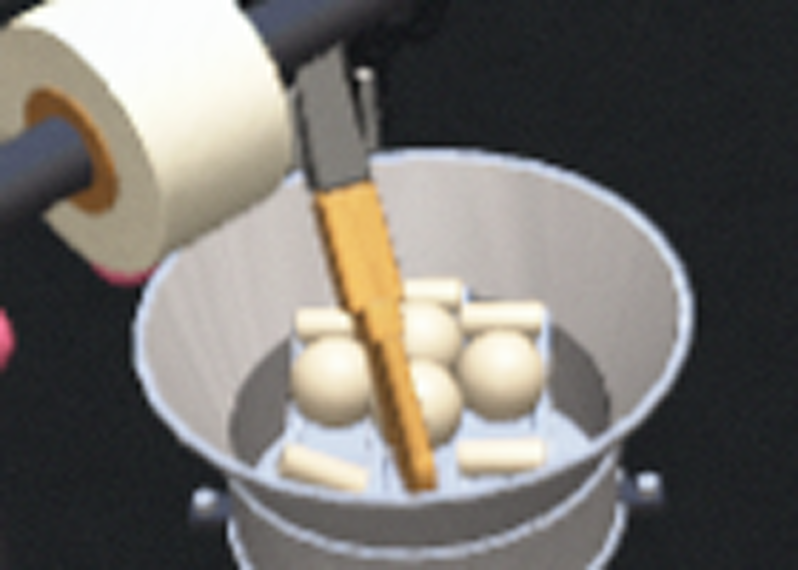

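```bash
python3 -m inch '{"linear":[[-0.35,-0.13,0],[-0.7,-0.26,0],[-1.05,-0.4,0],[-1.3,-0.5,0],[-1.5,-0.58,0],[-1.7,-0.65,0],[-1.7,-0.65,0]],"roll":[0,0,0,0,0,0,0],"jaw":[0,0,0,0,0,0,0]}' 120
python3 - <<'E'
from pad import *; from pan import uv
s=snap("scene");delta([.5236,-.1436,.165],65); crop(s,205,215,345,315,5.7,"e2.png"); f,az=held(35,.149);print(f,uv(f))
E
```

```text
time_s: 11.38
ee_pos: [0.5098, -0.1568, 0.1653]
eef_rot: [-2.646, -1.692, -0.007]
force: [-0.4, 0.2, -0.1]
gripper_width: 0.0204
t 11.43 tcp [ 0.51   -0.1565  0.1653] xaz 65.2 tilt [ 0.003  0.003 -1.   ] -> cm [1.74 0.7  0.04] roll 0.003 F [ 0.   0.2 -0.3] w 0.0201
[ 0.58751611 -0.19236321  0.06194601] [ 63.5 -15.4]
```

View pics/e2.png

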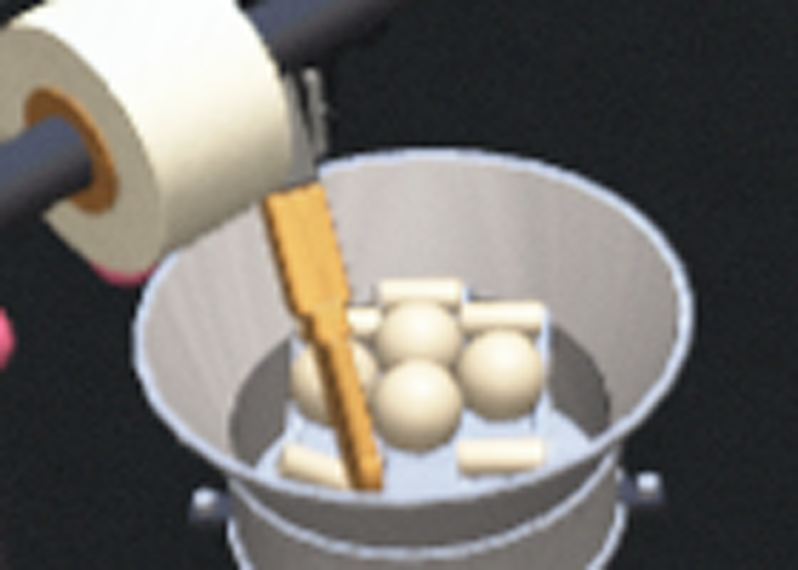

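```bash
python3 -m inch '{"linear":[[0.3,0.1,0.15],[0.3,0.1,0.15],[0.3,0.1,0.15]],"roll":[0,0,0],"jaw":[0,0,0]}' 120;  python3 -m inch '{"linear":[[0,0,0.15],[0,0,0.15]],"roll":[0,0],"jaw":[0,0]}' 120; python3 -m inch '{"linear":[[0,0,0.15],[0,0,0.15]],"roll":[0,0],"jaw":[0,0]}' 120
```

```text
time_s: 11.68
ee_pos: [0.5124, -0.1537, 0.1637]
eef_rot: [-2.645, -1.693, -0.007]
force: [-0.2, 0.3, -1.2]
gripper_width: 0.0207
time_s: 11.85
ee_pos: [0.5124, -0.1536, 0.1623]
eef_rot: [-2.645, -1.693, -0.007]
force: [-1.4, 1.0, 4.7]
gripper_width: 0.0202
time_s: 12.02
ee_pos: [0.5122, -0.1535, 0.1618]
eef_rot: [-2.645, -1.693, -0.008]
force: [-7.2, 2.0, 16.4]
gripper_width: 0.0205
```

```bash
python3 -m inch '{"linear":[[0,0,-0.1],[-0.3,-0.12,-0.1],[-0.6,-0.24,-0.1],[-0.8,-0.32,-0.1],[-0.8,-0.32,-0.1]],"roll":[0,0,0,0,0],"jaw":[0,0,0,0,0]}' 120
python3 - <<'E'
from pad import *; from pan import uv
s=snap("scene");delta([.5236,-.1436,.165],65); crop(s,205,215,345,315,5.7,"e3.png"); f,az=held(35,.149);print(f,uv(f))
E
```

```text
time_s: 12.43
ee_pos: [0.5052, -0.16, 0.1625]
eef_rot: [-2.645, -1.692, -0.007]
force: [-0.2, -0.2, -1.0]
gripper_width: 0.0204
t 12.48 tcp [ 0.5055 -0.1597  0.1626] xaz 65.2 tilt [ 0.003  0.003 -1.   ] -> cm [ 2.22  0.97 -0.23] roll 0.004 F [ 1.1  0.3 -2.4] w 0.0206
[ 0.58303578 -0.19561632  0.05925461] [ 62.7 -20.9]
```

View pics/e3.png

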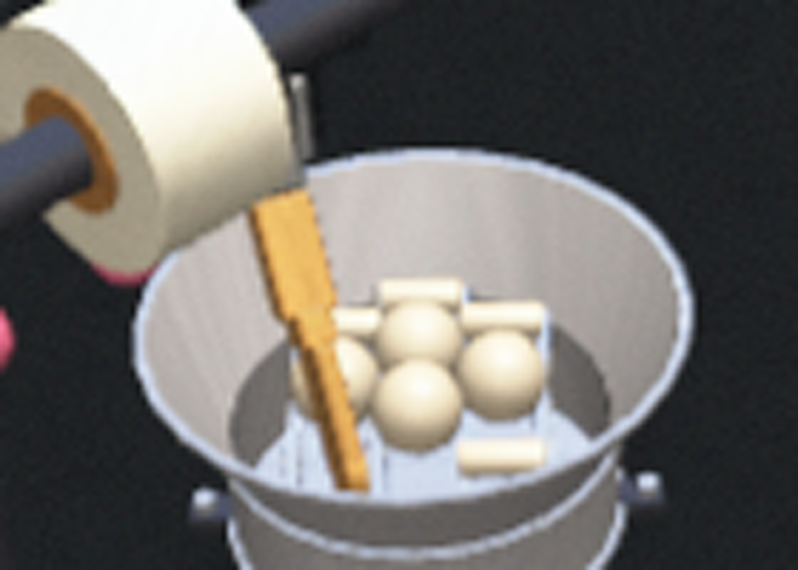

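```bash
python3 -m inch '{"linear":[[0.4,0.15,-0.1],[0.9,0.35,-0.1],[1.4,0.55,-0.1],[1.9,0.75,-0.1],[2.4,0.9,-0.1],[2.8,1.0,-0.1],[3.1,1.1,-0.1],[3.1,1.1,-0.1]],"roll":[0,0,0,0,0,0,0,0],"jaw":[0,0,0,0,0,0,0,0]}' 120
python3 - <<'E'
from pad import *; from pan import uv
s=snap("scene");delta([.5236,-.1436,.165],65); crop(s,205,215,345,315,5.7,"e4.png"); f,az=held(35,.149);print(f,uv(f))
E
```

```text
time_s: 13.15
ee_pos: [0.5291, -0.1353, 0.1637]
eef_rot: [-2.644, -1.694, -0.008]
force: [0.9, -0.1, -0.9]
gripper_width: 0.0202
t 13.2 tcp [ 0.5288 -0.1357  0.1637] xaz 65.3 tilt [ 0.003  0.004 -1.   ] -> cm [-0.94 -0.14 -0.14] roll 0.005 F [ 1.1 -0.7 -0.4] w 0.0203
[ 0.60632717 -0.17150578  0.06030109] [61.5 12.6]
```

View pics/e4.png

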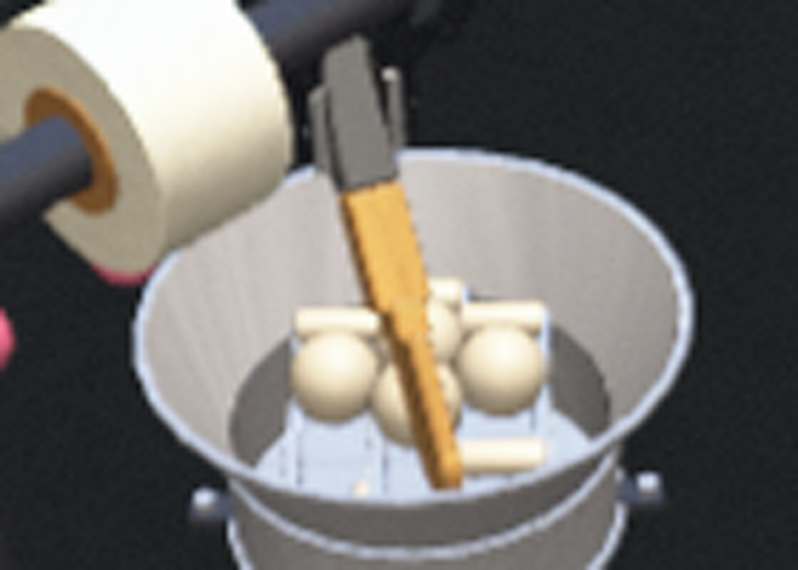

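```bash
python3 -m inch '{"linear":[[0.25,0.05,0],[0.5,0.1,0],[0.75,0.15,0],[1.0,0.2,0],[1.2,0.25,0],[1.2,0.25,0]],"roll":[0,0,0,0,0,0],"jaw":[0,0,0,0,0,0]}' 120
python3 - <<'E'
from pad import *; from pan import uv
s=snap("scene");delta([.5236,-.1436,.165],65); crop(s,205,215,345,315,5.7,"e5.png"); f,az=held(35,.149);print(f,uv(f))
crop(s,250,280,310,315,12,"e5z.png")
E
```

```text
time_s: 13.7
ee_pos: [0.5364, -0.1253, 0.1637]
eef_rot: [-2.644, -1.694, -0.008]
force: [-0.6, -0.5, -0.9]
gripper_width: 0.0202
t 13.75 tcp [ 0.5362 -0.1255  0.1637] xaz 65.3 tilt [ 0.003  0.004 -1.   ] -> cm [-2.17 -0.39 -0.14] roll 0.005 F [ 0.5  0.4 -0.1] w 0.0204
[ 0.6137427  -0.16133664  0.06033617] [59.4 25. ]
```

View pics/e5.png

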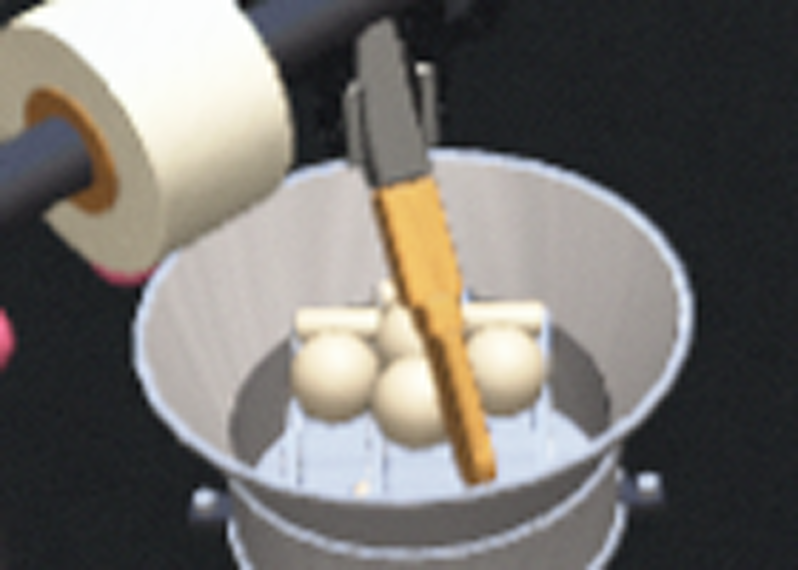

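View pics/e5z.png

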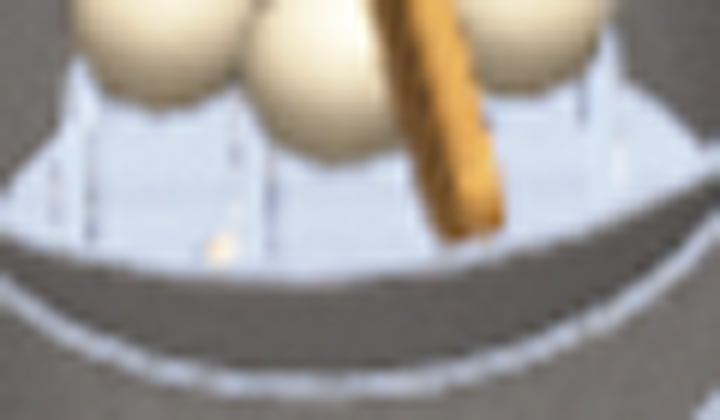

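```bash
python3 -m inch '{"linear":[[0,0,-1.5],[0,0,-3],[0,0,-4.5],[-0.1,-3,-5],[-0.2,-6,-5],[-0.4,-9,-5],[-0.45,-11.5,-5],[-0.45,-11.5,-5]],"roll":[0,0,0,0,0,0,0,0],"jaw":[0,0,0,0,0,0,0,0]}' 120
python3 - <<'E'
from pad import *; from pan import uv
s=snap("scene");delta([.4288,-.081,.2],65); crop(s,205,215,345,315,5.7,"f1.png"); f,az=held(35,.149);print(f,uv(f))
t=snap("top");crop(t,330,185,442,285,6,"f1t.png")
E
```

```text
time_s: 14.42
ee_pos: [0.4248, -0.0804, 0.2134]
eef_rot: [-2.641, -1.692, -0.004]
force: [-0.9, -0.3, -0.6]
gripper_width: 0.0206
t 14.47 tcp [ 0.4276 -0.0811  0.2138] xaz 65.3 tilt [ 0.002  0.005 -1.   ] -> cm [0.05 0.1  1.38] roll 0.006 F [ 0.7 -0.5 -1.2] w 0.0203
[ 0.50523996 -0.11681642  0.11044475] [-48.  -22.1]
```

View pics/f1.png

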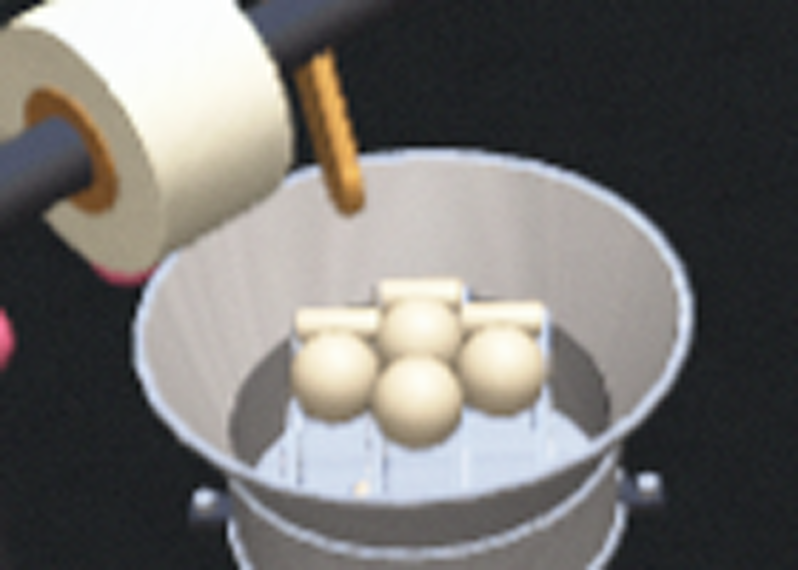

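View pics/f1t.png

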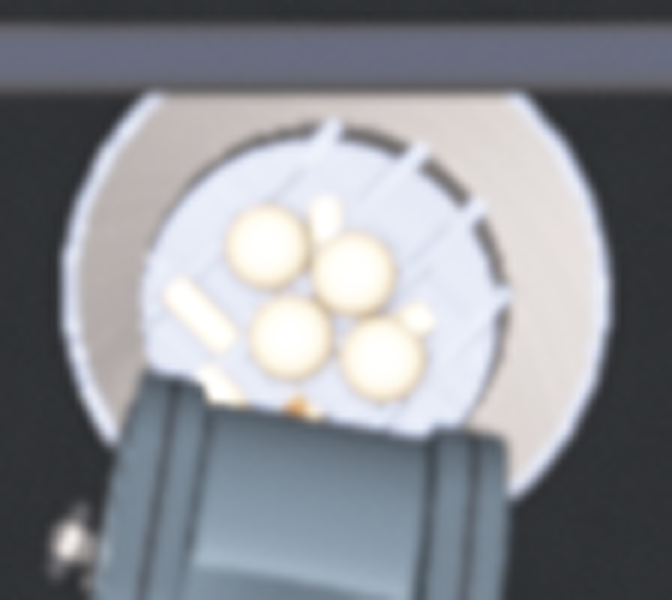

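Run:
```python
from pan import *
s=snap("scene");t=snap("top")
X=tri([(t,(399.2,237.5)),(s,(267.8,300.2))]); print(X,uv(X))
for z in(.012,.03,.05): print(z,[ (np.round(atz(t,p,z),4),uv(atz(t,p,z))) for p in((399.2,237.5),(383.7,220.3))])
```

```text
[ 0.55315453 -0.17229103  0.03602379] [ 25.2 -26.2]
0.012 [(array([ 0.553 , -0.1777,  0.012 ]), array([ 28.9, -30.1])), (array([ 0.5971, -0.1407,  0.012 ]), array([33. , 27.4]))]
0.03 [(array([ 0.5512, -0.1759,  0.03  ]), array([ 26.4, -30.1])), (array([ 0.5948, -0.1393,  0.03  ]), array([30.3, 26.7]))]
0.05 [(array([ 0.5492, -0.1738,  0.05  ]), array([ 23.5, -30.1])), (array([ 0.5922, -0.1377,  0.05  ]), array([27.4, 25.9]))]
```

```bash
python3 -m inch '{"linear":[[0,0,1],[0,0,2],[0,0,3],[0,0,3.3],[0,0,3.3]],"roll":[0,0,0,0,0],"jaw":[0,0,0,0,0]}' 120
python3 - <<'E'
from pad import *; from pan import uv
s=snap("scene");delta([.4288,-.081,.164],65); overlay(s,35,"f2.png",(225,215,325,300),6,.149); f,az=held(35,.149);print(f,uv(f))
E
```

```text
time_s: 15.03
ee_pos: [0.431, -0.0823, 0.1801]
eef_rot: [-2.645, -1.693, -0.006]
force: [0.5, -0.2, -1.2]
gripper_width: 0.0204
t 15.08 tcp [ 0.4312 -0.0823  0.1806] xaz 65.3 tilt [ 0.004  0.003 -1.   ] -> cm [ 0.01 -0.28  1.66] roll 0.004 F [ 1.  -0.6 -0.4] w 0.0203
[ 0.50876142 -0.11814497  0.07728239] [-44.6 -20.5]
```

View pics/f2.png

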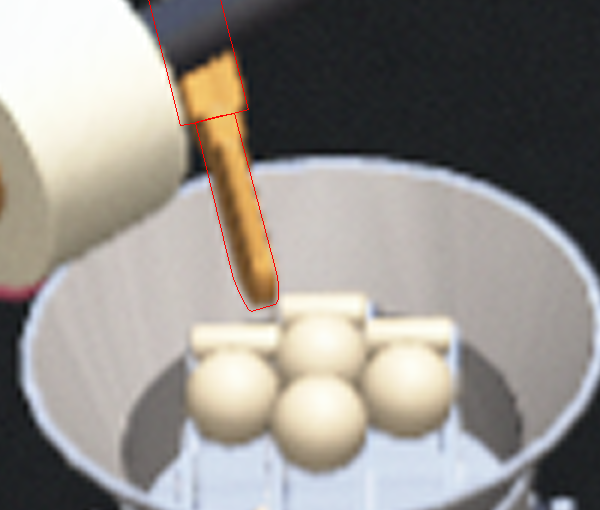

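```bash
sed -i 's/^C=np.array(\[.5545,-.136\])/C=np.array([.5515,-.1328])/' pan.py; python3 -m inch '{"linear":[[0.2,-0.8,0],[0.2,-0.8,0.4],[0.2,-0.8,0.8],[0.2,-0.8,0.8]],"roll":[0,0,0,0],"jaw":[0,0,0,0]}' 120
python3 - <<'E'
from pad import *; from pan import uv
s=snap("scene");delta([.425,-.077,.164],65); overlay(s,35,"f3.png",(225,215,325,300),6,.149); f,az=held(35,.149);print(f,uv(f))
E
```

```text
time_s: 15.42
ee_pos: [0.4247, -0.0769, 0.1722]
eef_rot: [-2.645, -1.694, -0.008]
force: [-0.7, -0.2, -1.1]
gripper_width: 0.0208
t 15.47 tcp [ 0.4248 -0.077   0.1725] xaz 65.3 tilt [ 0.004  0.003 -1.   ] -> cm [0.01 0.01 0.85] roll 0.005 F [ 0.5  0.3 -1. ] w 0.0205
[ 0.50236631 -0.11284292  0.06911382] [-48.5 -21.5]
```

View pics/f3.png

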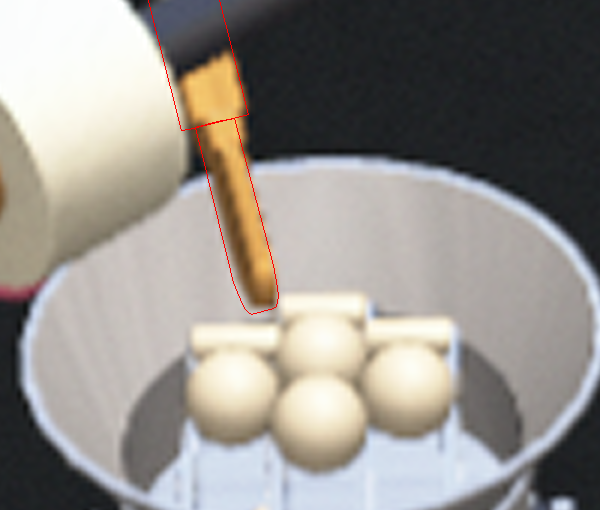

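```bash
python3 -m inch '{"linear":[[0,0,0.3],[0,0,0.6],[0,0,0.8],[0,0,0.8]],"roll":[0,0,0,0],"jaw":[0,0,0,0]}' 120
python3 - <<'E'
from pad import *; from pan import uv
s=snap("scene");delta([.425,-.077,.164],65); overlay(s,35,"f4.png",(225,215,325,300),6,.149); f,az=held(35,.149);print(f,uv(f))
E
```

```text
time_s: 15.8
ee_pos: [0.4279, -0.0776, 0.1652]
eef_rot: [2.643, 1.692, 0.015]
force: [5.5, -1.2, 1.4]
gripper_width: 0.0206
t 15.85 tcp [ 0.4278 -0.0776  0.1652] xaz 65.3 tilt [ 0.01   0.002 -1.   ] -> cm [-0.06 -0.28  0.12] roll 0.005 F [ 5.5 -0.9  1.3] w 0.0208
[ 0.50526476 -0.11344014  0.06186249] [-46.1 -19.8]
```

View pics/f4.png

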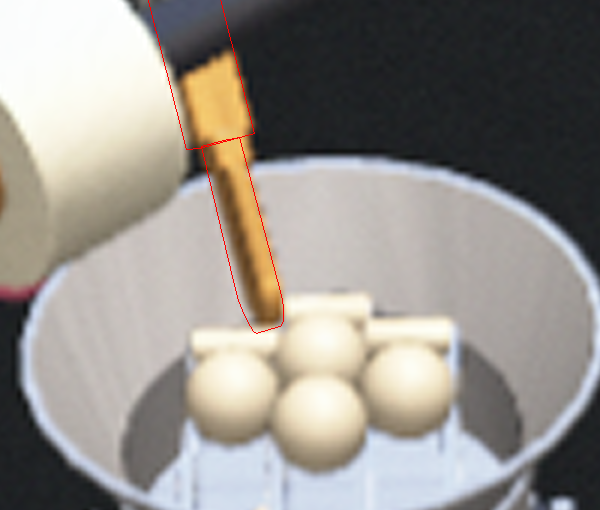

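```bash
python3 -m inch '{"linear":[[0.25,0.15,0.05],[0.5,0.25,0.1],[0.75,0.35,0.1],[1.0,0.45,0.1],[1.0,0.45,0.1]],"roll":[0,0,0,0,0],"jaw":[0,0,0,0,0]}' 120
python3 - <<'E'
from pad import *; from pan import uv
s=snap("scene");delta([.425,-.077,.164],65); overlay(s,35,"f5.png",(225,215,325,300),6,.149); f,az=held(35,.149);print(f,uv(f))
E
```

```text
time_s: 16.27
ee_pos: [0.4362, -0.0698, 0.164]
eef_rot: [2.643, 1.694, 0.014]
force: [0.8, -0.2, -0.1]
gripper_width: 0.0203
t 16.32 tcp [ 0.436  -0.07    0.1641] xaz 65.3 tilt [ 0.009  0.002 -1.   ] -> cm [-1.09 -0.71 -0.  ] roll 0.005 F [ 0.1  0.1 -0.9] w 0.0208
[ 0.51350062 -0.10578337  0.06074045] [-45.8  -8.5]
```

View pics/f5.png

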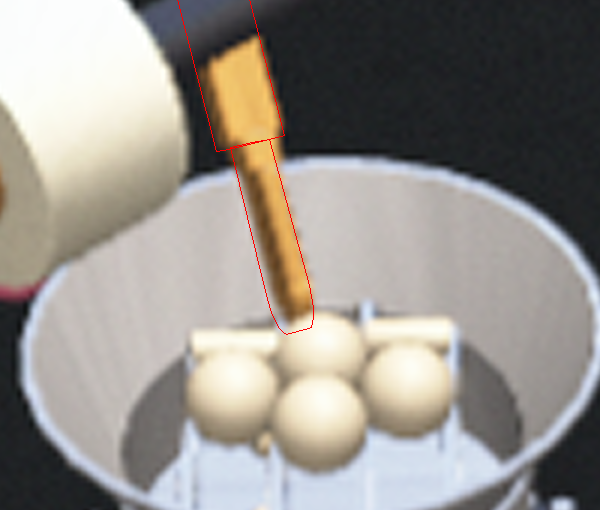

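```bash
python3 -m inch '{"linear":[[0.47,0.18,0],[0.3,0.6,0],[0.14,1.0,0],[0.14,1.0,0],[-0.2,0.87,0],[-0.5,0.77,0],[-0.75,0.68,0],[-0.98,0.6,0]],"roll":[0,0,0,0,0,0,0,0],"jaw":[0,0,0,0,0,0,0,0]}' 120
python3 - <<'E'
from pad import *; from pan import uv
s=snap("scene");delta([.425,-.077,.164],65); overlay(s,35,"g1.png",(225,215,325,300),6,.149); f,az=held(35,.149);print(f,uv(f))
E
```

```text
time_s: 16.98
ee_pos: [0.4369, -0.0818, 0.1641]
eef_rot: [2.643, 1.693, 0.013]
force: [0.7, -0.6, -0.3]
gripper_width: 0.0203
t 17.03 tcp [ 0.4366 -0.0821  0.1641] xaz 65.3 tilt [ 0.009  0.002 -1.   ] -> cm [-0.02 -1.27  0.  ] roll 0.005 F [-1.3 -0.1 -0. ] w 0.0203
[ 0.51404154 -0.11795686  0.06073734] [-36.7 -16.6]
```

View pics/g1.png

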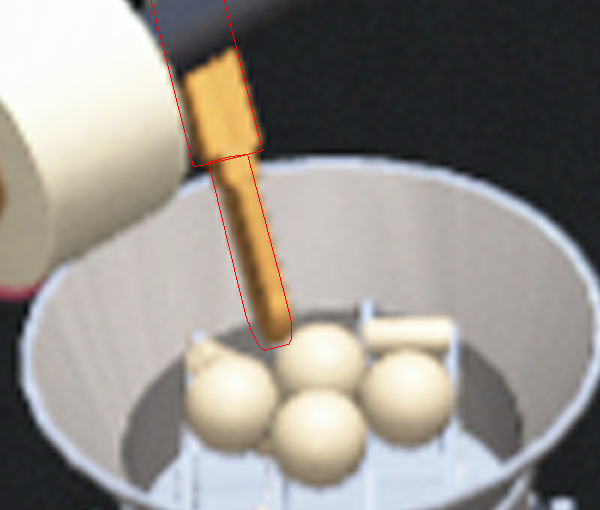

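```bash
python3 -m inch '{"linear":[[-0.25,-0.15,0],[-0.5,-0.3,0],[-0.7,-0.4,0],[-0.7,-0.4,0]],"roll":[0,0,0,0],"jaw":[0,0,0,0]}' 120
python3 - <<'E'
from pad import *; from pan import uv
s=snap("scene");delta([.425,-.077,.164],65); crop(s,235,255,315,310,9,"g2.png"); f,az=held(35,.149);print(f,uv(f))
E
```

```text
time_s: 17.37
ee_pos: [0.4295, -0.0872, 0.1641]
eef_rot: [2.644, 1.692, 0.013]
force: [-0.4, 0.3, -0.2]
gripper_width: 0.0203
t 17.42 tcp [ 0.4298 -0.0869  0.1641] xaz 65.2 tilt [ 0.009  0.002 -1.   ] -> cm [ 0.7  -0.85  0.01] roll 0.004 F [-0.2 -0.4  0.5] w 0.0205
[ 0.50726654 -0.12277726  0.06071601] [-37.9 -24.8]
```

View pics/g2.png

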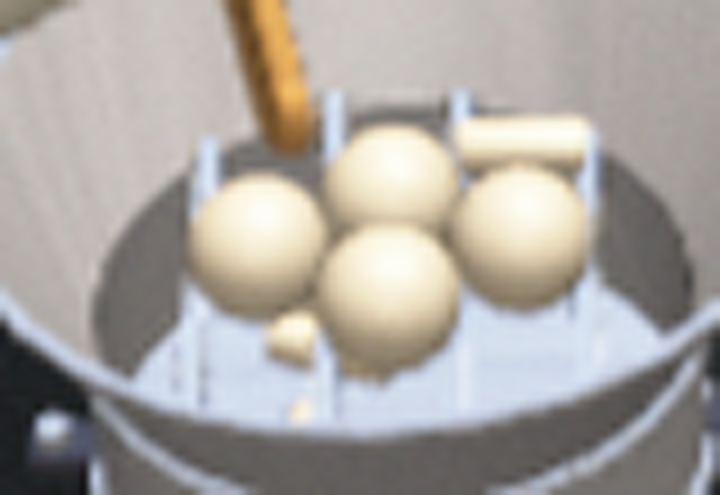

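```bash
python3 -m inch '{"linear":[[0.9,0.05,-0.2],[1.9,0.2,-0.2],[2.9,0.4,-0.2],[3.9,0.7,-0.2],[4.7,1.0,-0.2],[5.4,1.2,-0.1],[5.4,1.2,0],[5.4,1.2,0]],"roll":[0.06,0.13,0.2,0.27,0.33,0.37,0.37,0.37],"jaw":[0,0,0,0,0,0,0,0]}' 120
python3 - <<'E'
from pad import *; from pan import uv
s=snap("scene");delta([.4639,-.0422,.164],44); crop(s,235,235,325,310,8,"g3.png"); f,az=held(35,.149);print(f,uv(f))
E
```

```text
time_s: 18.08
ee_pos: [0.4633, -0.0427, 0.1642]
eef_rot: [2.91, 1.181, 0.013]
force: [0.4, 0.3, -1.6]
gripper_width: 0.0203
t 18.13 tcp [ 0.463  -0.0431  0.1643] xaz 44.1 tilt [ 0.008  0.002 -1.   ] -> cm [0.13 0.   0.03] roll 0.003 F [-0.5  0.  -0.6] w 0.0207
[ 0.5223301  -0.10447048  0.06090159] [-40.6  -1.3]
```

View pics/g3.png

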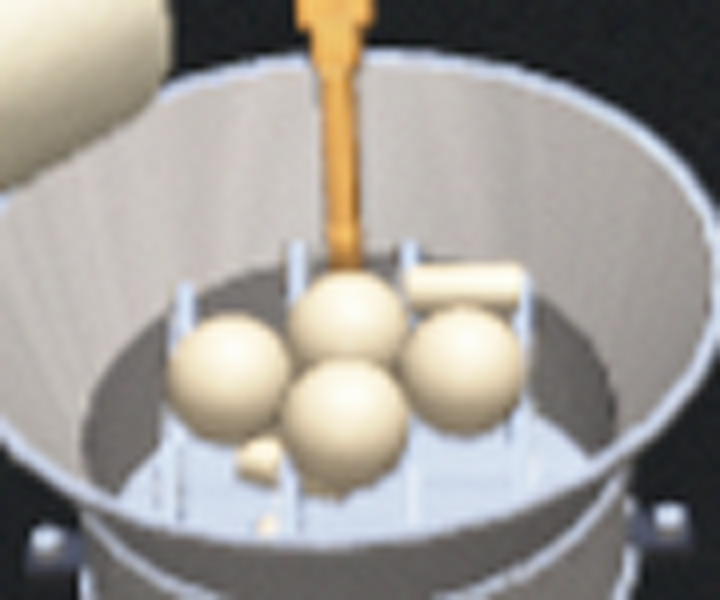

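```bash
python3 -m inch '{"linear":[[0.4,0,0],[0.8,0.1,0],[1.1,0.3,0],[1.3,0.45,0],[1.5,0.5,0],[1.7,0.5,0],[1.9,0.5,0],[1.9,0.5,0]],"roll":[0,0,0,0,0,0,0,0],"jaw":[0,0,0,0,0,0,0,0]}' 120
python3 - <<'E'
from pad import *; from pan import uv
s=snap("scene");delta([.4639,-.0422,.164],44); crop(s,235,235,325,310,8,"g4.png"); f,az=held(35,.149);print(f,uv(f))
E
```

```text
time_s: 18.8
ee_pos: [0.4804, -0.0331, 0.1644]
eef_rot: [2.91, 1.181, 0.013]
force: [0.2, 0.3, -0.8]
gripper_width: 0.0204
t 18.85 tcp [ 0.4801 -0.0333  0.1644] xaz 44.2 tilt [ 0.008  0.002 -1.   ] -> cm [-1.78 -0.49  0.02] roll 0.003 F [ 1.1  0.3 -0.7] w 0.0205
[ 0.5395134  -0.09462748  0.06101138] [-35.8  17.9]
```

View pics/g4.png

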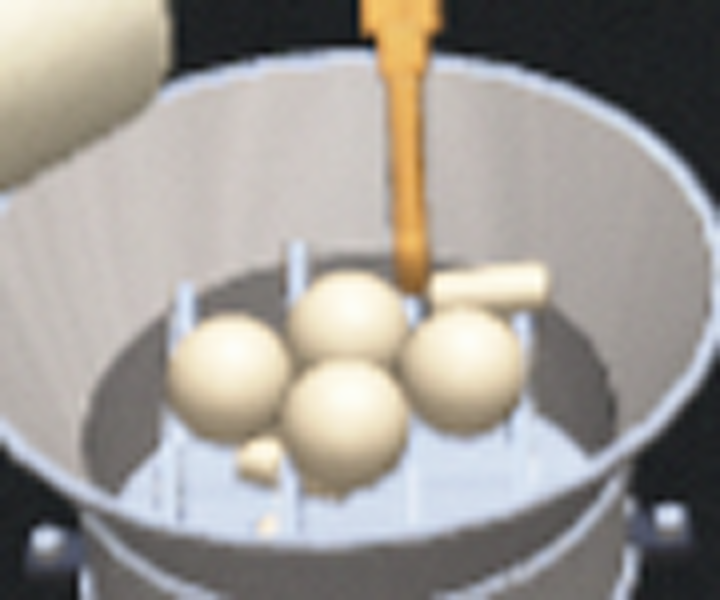

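```bash
python3 -m inch '{"linear":[[0.2,0,0],[0.35,0,0],[0.35,0,0],[-0.2,-0.2,0],[-0.6,-0.2,0],[-0.6,-0.2,0]],"roll":[0,0,0,0,0,0],"jaw":[0,0,0,0,0,0]}' 120
python3 - <<'E'
from pad import *; from pan import uv
s=snap("scene");delta([.4639,-.0422,.164],44); crop(s,235,235,325,310,8,"g5.png"); f,az=held(35,.149);print(f,uv(f))
E
```

```text
time_s: 19.35
ee_pos: [0.4734, -0.0369, 0.1643]
eef_rot: [2.911, 1.179, 0.011]
force: [-0.2, 0.4, 0.0]
gripper_width: 0.0208
t 19.4 tcp [ 0.4739 -0.0365  0.1644] xaz 44.1 tilt [ 0.008  0.002 -1.   ] -> cm [-1.11 -0.29  0.03] roll 0.002 F [ 0.4  0.3 -0.6] w 0.0204
[ 0.53320392 -0.09793857  0.06103788] [-37.8  11.1]
```

View pics/g5.png

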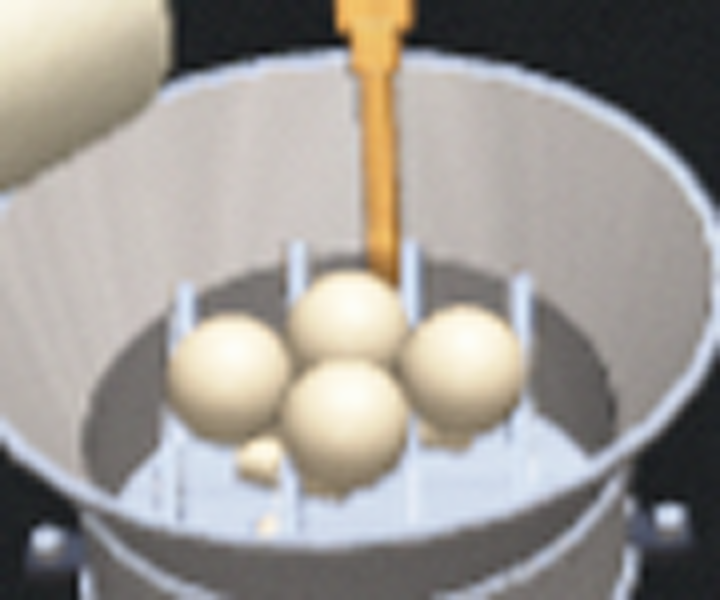

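Run:
```python
from pan import *
s=snap("scene");t=snap("top")
for p in((260,458),(325,495),(268,522),(445,437)):
    q=(235+p[0]/8-.5,235+p[1]/8-.5); print(p,[(z,uv(atz(s,q,z)).tolist()) for z in(.012,.03,.05,.063)])
crop(t,330,185,442,285,6,"g5t.png")
```

```text
(260, 458) [(0.012, [-26.4, -27.5]), (0.03, [-5.8, -25.6]), (0.05, [17.0, -23.5]), (0.063, [31.9, -22.2])]
(325, 495) [(0.012, [-9.4, -8.4]), (0.03, [10.8, -6.9]), (0.05, [33.3, -5.3]), (0.063, [47.9, -4.2])]
(268, 522) [(0.012, [1.2, -24.4]), (0.03, [21.1, -22.5]), (0.05, [43.3, -20.5]), (0.063, [57.8, -19.2])]
(445, 437) [(0.012, [-32.6, 26.0]), (0.03, [-11.9, 26.7]), (0.05, [11.2, 27.5]), (0.063, [26.1, 28.0])]
```

View pics/g5t.png

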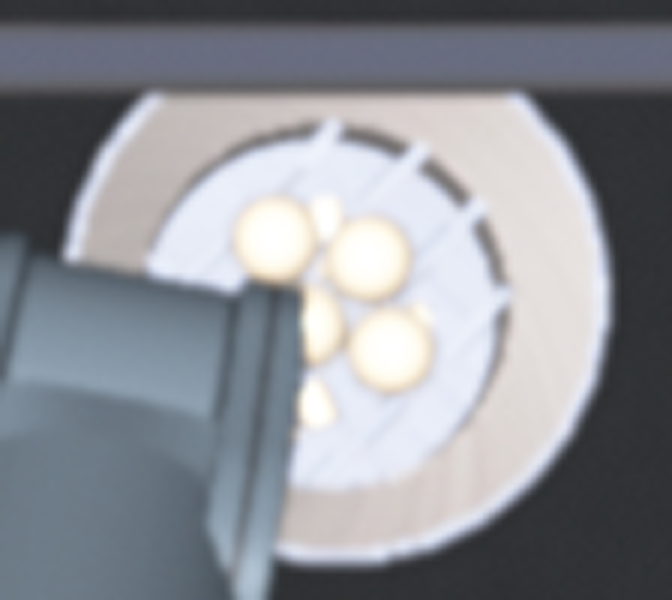

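```bash
python3 -m inch '{"linear":[[0,0,-2],[0,0,-4.5],[0,0,-7],[0,0,-9.4],[1.5,-1.2,-9.4],[3.5,-3,-9.4],[6,-5,-9.4],[6,-5,-9.4]],"roll":[0,0,0,0,-0.05,-0.15,-0.25,-0.25],"jaw":[0,0,0,0,0,0,0,0]}' 120
python3 - <<'E'
from pad import *
t=snap("top");s=snap("scene");delta([.5075,.2021,.258],72.8)
crop(t,330,185,442,285,6,"h1t.png");crop(s,225,235,335,320,7,"h1s.png")
E
```

```text
time_s: 20.17
ee_pos: [0.4826, 0.0478, 0.2587]
eef_rot: [-2.731, -1.552, -0.016]
force: [0.2, 1.7, -1.0]
gripper_width: 0.0203
t 20.27 tcp [0.482  0.0426 0.2585] xaz 58.6 tilt [ 0.008  0.002 -1.   ] -> cm [14.95 -6.13  0.11] roll -0.248 F [-0.1 -1.3 -0.7] w 0.0205
```

View pics/h1t.png

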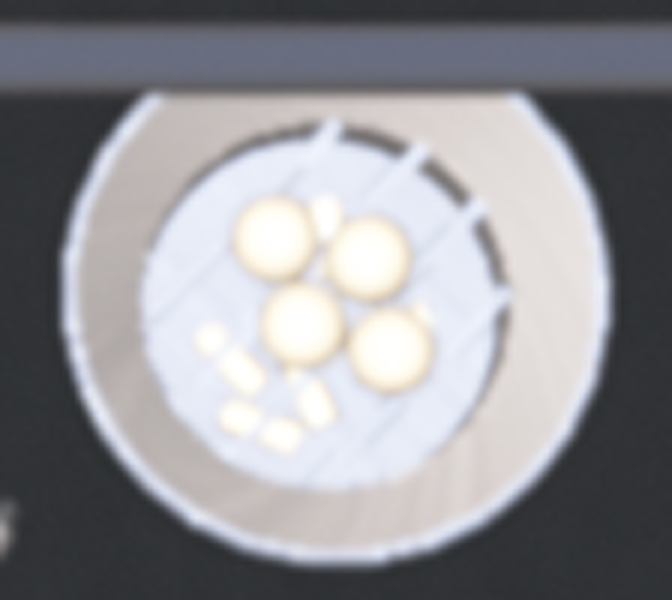

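View pics/h1s.png

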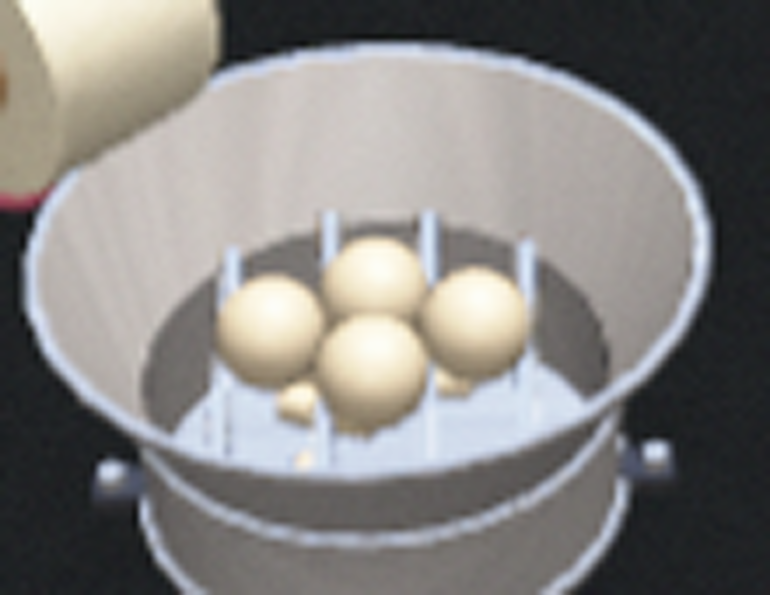

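```bash
python3 -m inch '{"linear":[[3.5,-1.4,0],[7,-2.9,0],[10.5,-4.3,0],[13.5,-5.5,0],[15,-6.1,0],[15,-6.1,0],[15,-6.1,0]],"roll":[-0.05,-0.1,-0.15,-0.2,-0.248,-0.248,-0.248],"jaw":[0,0,0,0,0,0,0]}' 120
python3 - <<'E'
from pad import *
s=snap("scene");t=snap("top");delta([.5075,.2021,.258],72.8)
overlay(s,35,"i1.png",(320,130,420,265),5,.149); overlay(t,35,"i1t.png",(195,180,295,290),5,.149); print(held(35,.149))
a=cv2.imread("pics/i1.png");b=cv2.imread("pics/i1t.png")
crop(s,320,130,420,265,4,"i1c.png")
E
```

```text
time_s: 20.85
ee_pos: [0.5082, 0.2017, 0.2587]
eef_rot: [2.526, 1.862, 0.01]
force: [-1.1, -1.8, -0.5]
gripper_width: 0.0203
t 20.95 tcp [0.5082 0.2001 0.259 ] xaz 72.6 tilt [ 0.008  0.001 -1.   ] -> cm [ 0.17 -0.13  0.1 ] roll -0.003 F [-1.  -0.  -0.9] w 0.0204
(array([0.58960153, 0.17453396, 0.15568444]), np.float64(2.83798522953605))
```

View pics/i1.png

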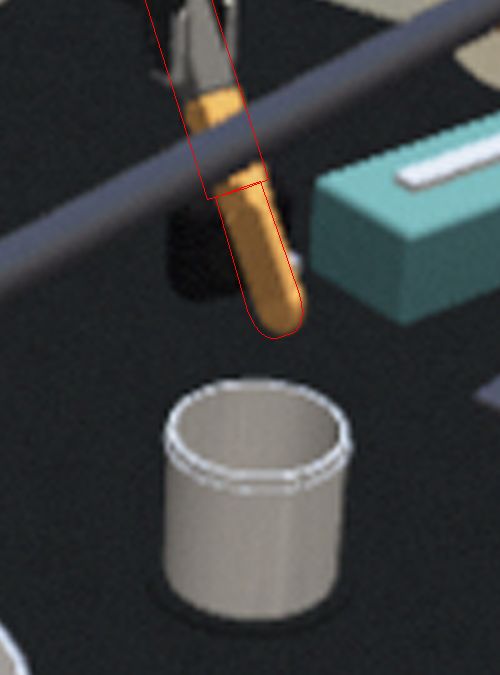

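View pics/i1t.png

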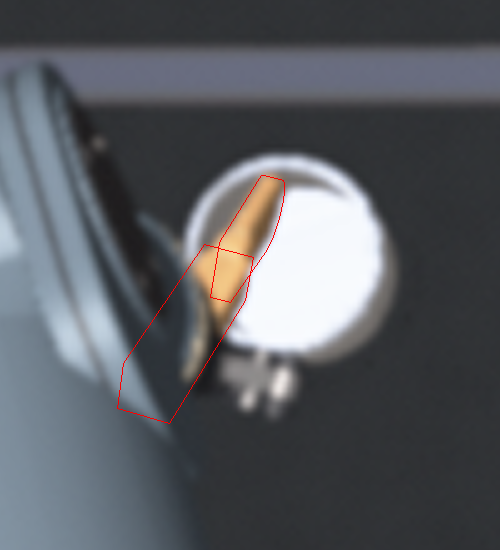

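```bash
python3 -m inch '{"linear":[[0.2,-0.1,2],[0.2,-0.1,4],[0.2,-0.1,6],[0.2,-0.1,7.5],[0.2,-0.1,7.9],[0.2,-0.1,7.9]],"roll":[0,0,0,0,0,0],"jaw":[0,0,0,0,0,0]}' 120
python3 - <<'E'
from pad import *
s=snap("scene");delta([.5195,.1975,.114],72.8)
overlay(s,35,"i2.png",(320,130,420,265),5,.149)
E
```

```text
time_s: 21.45
ee_pos: [0.5081, 0.2006, 0.1794]
eef_rot: [2.531, 1.854, 0.007]
force: [-0.8, -0.6, -0.5]
gripper_width: 0.0206
t 21.5 tcp [0.5087 0.2011 0.1804] xaz 72.5 tilt [ 0.008  0.    -1.   ] -> cm [-0.04  1.09  6.65] roll -0.006 F [ 1.  -0.6 -0.2] w 0.0201
```

View pics/i2.png

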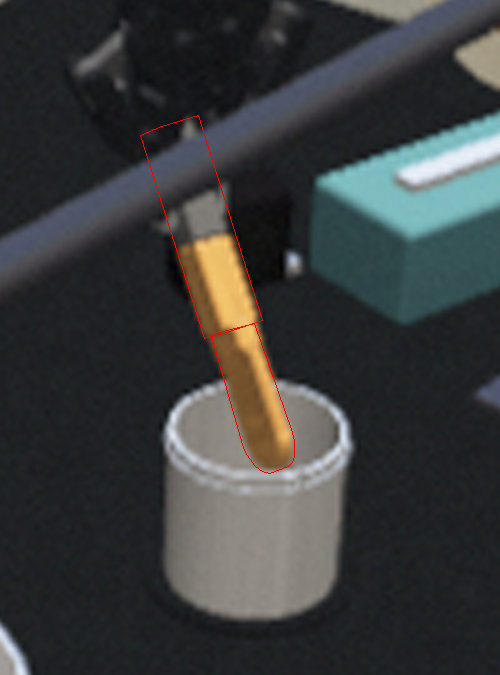

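```bash
python3 -m inch '{"linear":[[0,0.2,1.3],[0,0.4,2.6],[0,0.6,4],[0,0.8,5.2],[0,0.95,6],[0,1.05,6.4],[0,1.05,6.4],[0,1.05,6.4]],"roll":[0,0,0,0,0,0,0,0],"jaw":[0,0,0,0,0,0,0,0]}' 120
python3 - <<'E'
from pad import *
s=snap("scene");delta([.5200,.1973,.1115],72.8)
overlay(s,35,"i3.png",(320,130,420,265),5,.149)
E
```

```text
time_s: 22.17
ee_pos: [0.5196, 0.1979, 0.1171]
eef_rot: [2.531, 1.854, 0.011]
force: [0.4, -0.7, -0.1]
gripper_width: 0.0204
t 22.22 tcp [0.5196 0.198  0.1173] xaz 72.5 tilt [ 0.009  0.001 -1.   ] -> cm [-0.06  0.05  0.58] roll -0.006 F [-0.4  0.7 -1.2] w 0.0207
```

View pics/i3.png

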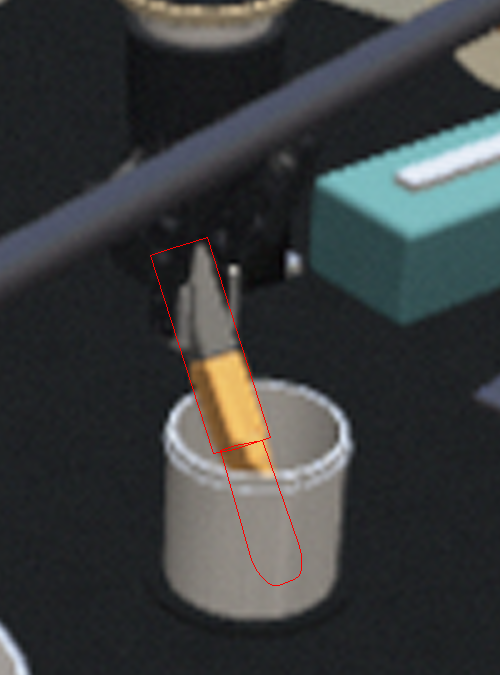

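```bash
python3 -m inch '{"linear":[[0,0.05,0.25],[0,0.05,0.45],[0,0.05,0.45],[0,0.05,0.45]],"roll":[0,0,0,0],"jaw":[0,0,0,0]}' 120; python3 -m inch '{"linear":[[0,0,0.15],[0,0,0.15]],"roll":[0,0],"jaw":[0,0]}' 120
```

```text
time_s: 22.55
ee_pos: [0.52, 0.1979, 0.1128]
eef_rot: [2.53, 1.854, 0.012]
force: [0.0, -0.0, -0.3]
gripper_width: 0.0205
time_s: 22.72
ee_pos: [0.5202, 0.198, 0.1113]
eef_rot: [2.53, 1.854, 0.012]
force: [0.7, 0.5, -0.2]
gripper_width: 0.0201
```

```bash
python3 -m inch '{"linear":[[0,0,0.1],[0,0,0.1]],"roll":[0,0],"jaw":[0,0]}' 120; python3 -m inch '{"linear":[[0,0,0.1],[0,0,0.1]],"roll":[0,0],"jaw":[0,0]}' 120
```

```text
time_s: 22.88
ee_pos: [0.5204, 0.1981, 0.1109]
eef_rot: [2.53, 1.854, 0.013]
force: [-2.9, -0.6, 8.3]
gripper_width: 0.0206
time_s: 23.05
ee_pos: [0.5203, 0.1981, 0.1108]
eef_rot: [2.531, 1.854, 0.014]
force: [-4.4, -0.7, 11.8]
gripper_width: 0.0205
```

```bash
python3 -m inch '{"linear":[[0,0,-0.05],[0,0,-0.05],[0,0,-0.05]],"roll":[0,0,0],"jaw":[0,0,0]}' 20;  python3 -m inch '{"linear":[[0,0,0],[0,0,0],[0,0,0],[0,0,0],[0,0,0],[0,0,0],[0,0,0],[0,0,0]],"roll":[0,0,0,0,0,0,0,0],"jaw":[0.25,0.3,0.35,0.45,0.6,0.8,1,1]}'
python3 - <<'E'
from pad import *
s=snap("scene");t=snap("top");delta([.52,.198,.2],72.8)
crop(s,320,130,420,265,5,"j1.png")
E
```

```text
time_s: 23.3
ee_pos: [0.5203, 0.1981, 0.1113]
eef_rot: [2.531, 1.854, 0.014]
force: [-0.6, 0.2, 0.3]
gripper_width: 0.0207
time_s: 23.97
ee_pos: [0.5203, 0.1981, 0.1113]
eef_rot: [2.531, 1.854, 0.014]
force: [-0.2, 0.4, -0.5]
gripper_width: 0.0836
t 24.07 tcp [0.5203 0.1981 0.1113] xaz 72.5 tilt [ 0.01   0.002 -1.   ] -> cm [ 0.02  0.05 -8.87] roll -0.006 F [ 0.6 -0.5  0.5] w 0.0854
```

View pics/j1.png

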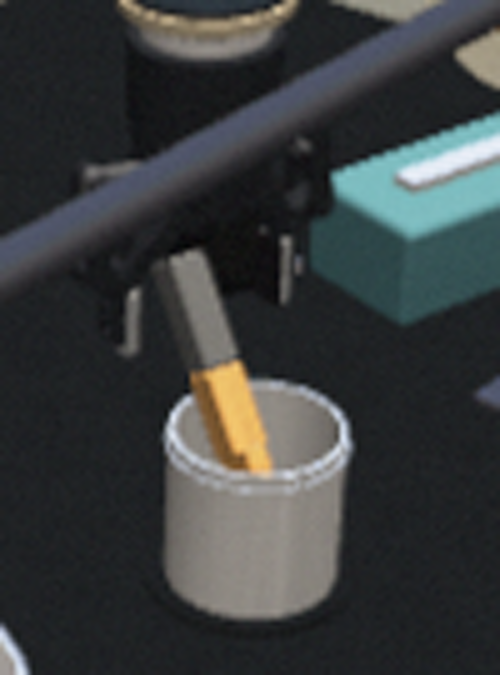

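```bash
python3 -m inch '{"linear":[[0,0,-1],[0,0,-2.5],[0,0,-5],[0,0,-8],[0,-1,-11],[0,-3,-13],[0,-5,-14],[0,-5,-14]],"roll":[0,0,0,0,0,0,0,0],"jaw":[1,1,1,1,1,1,1,1]}';  python3 -m inch '{"linear":[[0,-3,0],[0,-6,0],[0,-6,0],[0,-6,0]],"roll":[0,0,0,0],"jaw":[1,1,1,1]}'
python3 - <<'E'
from pan import *
s=snap("scene");t=snap("top")
crop(s,215,160,415,330,4,"k_s.png");crop(t,215,180,445,290,3.4,"k_t.png")
print(telemetry.get_state()["joint_velocities"].round(3))
E
```

```text
time_s: 24.73
ee_pos: [0.4693, 0.2147, 0.254]
eef_rot: [2.53, 1.858, 0.02]
force: [-0.5, -0.1, -0.6]
gripper_width: 0.0853
time_s: 25.07
ee_pos: [0.4111, 0.2331, 0.254]
eef_rot: [2.528, 1.861, 0.02]
force: [-0.1, 0.1, 0.5]
gripper_width: 0.0854
[ 0.011  0.012  0.005 -0.005  0.001 -0.001 -0.001]
```

View pics/k_s.png

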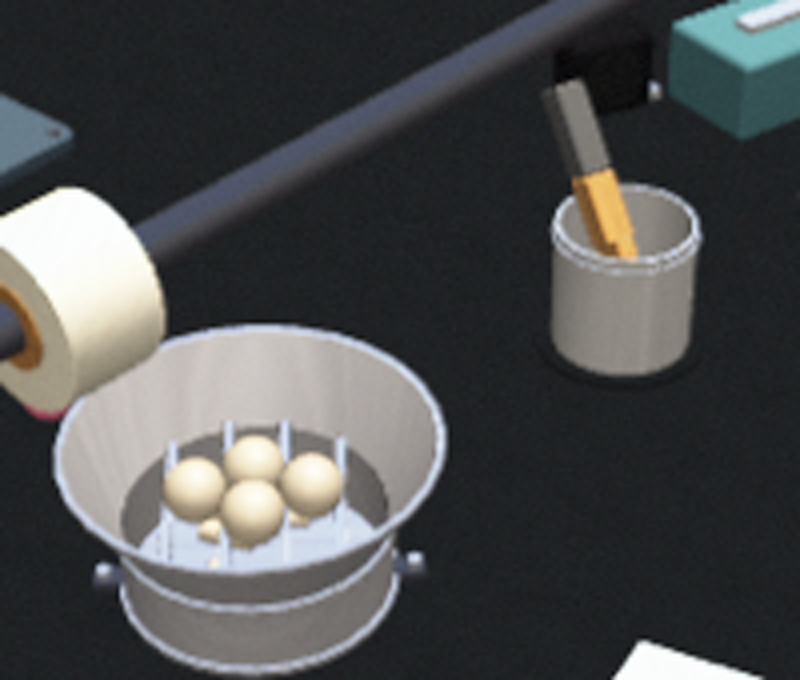

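View pics/k_t.png

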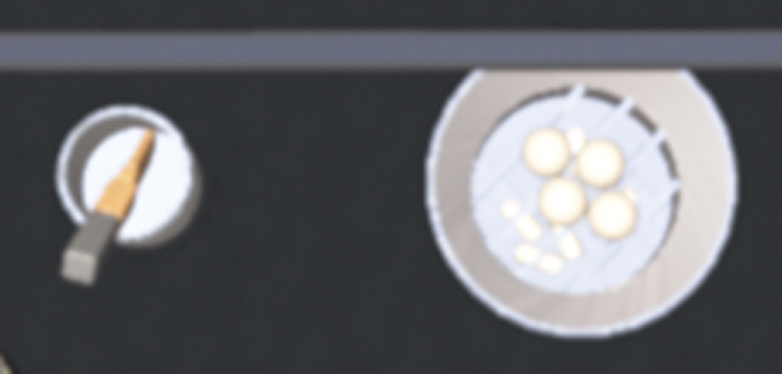

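Run:
```python
from pan import *
t=snap("top");s=snap("scene")
im=cv2.resize(t["pixels"][200:262,345:425,::-1],None,fx=9,fy=9,interpolation=cv2.INTER_CUBIC).astype(float)
im=np.clip((im-150)*2.4,0,255).astype(np.uint8); cv2.imwrite("pics/kz.png",im)
im=cv2.resize(s["pixels"][262:312,245:315,::-1],None,fx=10,fy=10,interpolation=cv2.INTER_CUBIC); cv2.imwrite("pics/kzs.png",im)
```

```text
(no output)
```

View pics/kz.png

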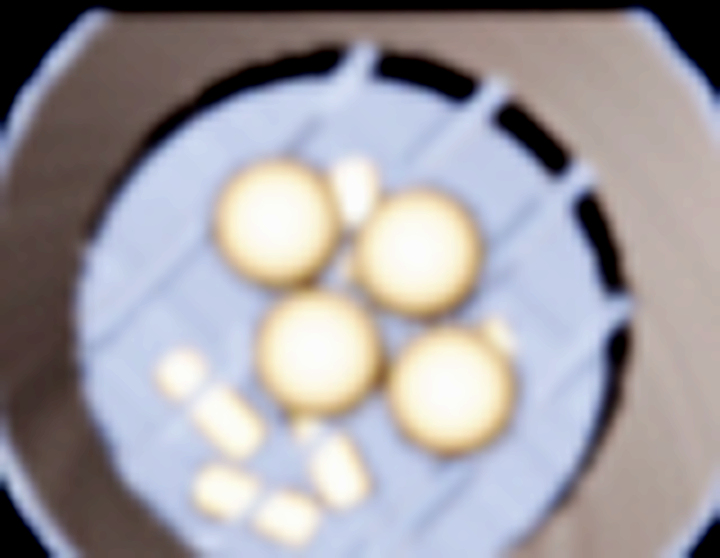

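View pics/kzs.png

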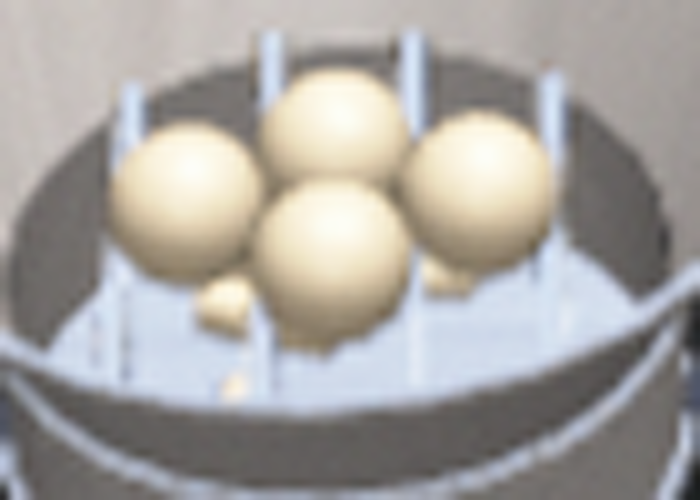

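Run:
```python
from bench import order,telemetry
print(telemetry.get_state()["time_s"]); print(order.finish_job())
```

```text
25.2667
the job is handed in; nothing more can be done
None
```

I screened the sample and handed the job in at 25.3 s of the 72 s allowed; the hand-in gave no verdict.

- **Stirring:** I gripped the paddle at its sleeve and reached under the bar. I felt the screen's face at about 5–16 N, then pushed the pins until all five dropped through.
- **Putting back:** I lowered the paddle into the canister until it pressed on the floor at about 8–12 N while still held. Then I opened the jaws and withdrew.

**Last checks:**
- The last pictures show the four balls on the screen and no pin left on the bars.
- Four of the pins pass under bars or show down through the slots onto the receiver floor.
- The fifth, the one pushed first, is mostly hidden. Only its end shows beside a ball, placed at about z = 36 mm, so it probably stands upright in the receiver. That is below the 46 mm limit, but it is the least certain pin.
- The paddle leans in the canister as it did at the start, and the arm is clear of it.
- I saw no contact with the bar, and the tape measure looked undisturbed. I did not measure the tape measure or the tape gun again.

**What disagreed:** the two cameras differed by about 5 mm along the slots. I worked from the scene camera, which agreed with the arm's own position readings. The first sweep at one pin only turned it; a second, with the paddle lower, dropped it. While going down at the near wall, the paddle rubbed the pan at about 5 N.

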